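Glaze jars back in the jar block, in order of size

TASK

The glazing is finished: put the four glaze jars left standing in the middle of the table back into the wooden jar block, each in the well made for its size, so that they run in order from the smallest jar at the narrow end to the largest at the wide end. Stand every jar upright and right down on the floor of its well, set it down without dropping it or knocking it over, and leave the unfired clay bowl and the timer where they are.

Things in the scene. Friction and masses are not known exactly. Their poses are not given: they have to be found in the camera images.
- large_center (a point): The largest screw-lid glaze jar: white round body 62 mm across and 59 mm high, cream lid 54 mm across, 82 mm tall in all, 0.32 kg. It stands upright on the table; the point is its centre, 41 mm above its underside, z up. Rigid and loose; body and lid are one piece; it is best gripped across the top of the body, just below the lid.
- medium_center (a point): The second largest glaze jar: white round body 54 mm across and 49 mm high, rust-brown lid 48 mm across, 68 mm tall in all, 0.22 kg (a like jar with a green lid, in the far right corner by the tool chest, stays there). It stands upright on the table; the point is its centre, 34 mm above its underside, z up. Rigid and loose; body and lid are one piece; it is best gripped across the top of the body, just below the lid.
- small_center (a point): The second smallest glaze jar: white round body 42 mm across and 40 mm high, blue lid 37 mm across, 56 mm tall in all, 0.14 kg. It stands upright on the table; the point is its centre, 28 mm above its underside, z up. Rigid and loose; body and lid are one piece; it is best gripped across the top of the body, just below the lid.
- tiny_center (a point): The smallest glaze jar, a sample pot: white round body 34 mm across and 28 mm high, black lid 30 mm across, 44.5 mm tall in all, 0.06 kg. It stands upright on the table; the point is its centre, 22 mm above its underside, z up. Rigid and loose; body and lid are one piece; it is best gripped across the top of the body, just below the lid.
- well_l (a point): The widest of the four round wells in the jar block, 75 mm across; the point is the centre of its grey felt-covered floor, 9 mm above the table, z up. The wells are 13 mm deep (the block's top is 22 mm above the table) with a 3 mm chamfer round the mouth. All four lie on one straight line along this frame's y axis, which points from the narrow to the wide end. The block, fixed to the table, is light wood, 296 mm long and 104 mm wide; it may lie at any angle.
- well_m (a point): The second widest well of the jar block, 67 mm across, 13 mm deep; point and axes as for the widest well.
- well_s (a point): The second narrowest well of the jar block, 55 mm across, 13 mm deep; point and axes as for the widest well.
- well_xs (a point): The narrowest well of the jar block, 45 mm across, 13 mm deep; point and axes as for the widest well.
- clay_pot: Unfired grey pinch bowl, about 130 mm across and 59 mm high, standing beyond the jars; origin under its centre. Soft: leave it where it is.
- drying_timer: White round wind-up timer with a red knob, 67 mm across, 45 mm high, standing on the robot's side of the jars; origin under its centre. Leave it where it is.
Things that resemble listed ones, but are neither listed nor needed, are in the scene too. Leave any orange or turquoise look-alike of the part that bears large_center alone.

How it is judged:
By the outcome, as a careful person would: the job done as asked, in the order asked, and still so for the second after the job is handed in, with the robot touching nothing.
It also fails if it takes over 109 s, if anything falls off the work surface, if the arm or the gripper's body presses on something with over 40 N, if the wrist force passes 120 N, or if a joint passes its speed limit or range.

ROBOT

A 6-joint arm with a two-finger parallel gripper is mounted at the origin on a cart in front of the work surface, level with it; the furniture and walls round the work are solid. World frame = base frame: x ahead of the robot, y to its left, z up, the work surface at z = 0. Lengths are in m, angles in rad, forces in N, time in s.
With the tool pointing down it reaches from about 0.375 to 0.9 m from the base axis. Payload 3.1 kg.
Tool frame: the origin (TCP) lies midway between the tips of the shut fingers; the grasp point (between the pads) lies robot.tcp_to_grasp behind it (robot.tcp_to_grasp is the distance from the TCP to the grasp point, in m); z points along the fingers, y is the direction in which the jaws open and shut (so a half turn about z gives the same grasp; the last joint's range is limited). The gripper opens to 87 mm and grips with 3 to 60 N. Pads are 19 mm wide; open, the fingers measure 117 mm over their backs; the gripper's body (75 mm by 190 mm) begins 51 mm behind the grasp point.
Start: joints at [1.056, 0.527, 1.433, -0, 1.181, -0.178], TCP at [0.206, 0.59, 0.223] pointing down, gripper open.
Joint ranges: [-3.08, 3.08], [-0.75, 2.2], [0.22, 2.44], [-1.43, 4.57], [0, 2.65], [-2.85, 2.85]. Speed limits (rad/s): [2.79, 2.79, 3.14, 3.14, 3.14, 3.14].

INTERFACE

Orientations are given as a unit quaternion [x, y, z, w].
In Python, from rig import robot, cams, nets gives the robot as it stands. The module is installed in compiled form; this text tells all that it offers.
- The arm moves only by the tool play_rows, never from a script. Its argument "commands" is a list of rows, each an object of numbers: "x", "y", "z": the shift along the tool's x, y, z in mm; "spin": the turn about the tool's z in rad. In form: [{"x": .., "y": .., "z": .., "spin": ..}, ...]. A call has 1 to 8 rows; each row shifts and turns the pose as measured when the row begins, along the tool's axes as they then stand; what a row does not reach is not made up. A row lasts 1/10 s, in which the tool goes at most 50 mm and 8.59 degrees, less where a joint would pass 70% of its speed; a pose out of reach is approached as far as the arm can. A call is refused whole if a number of a shift passes 50 or a number of a turn 0.15, either way. A call with a gripper value outside its range is refused whole. "grip" is the opening, from 0 (shut) to 1 (fully open), set as the call begins (left out, the last holds). The fingers move at their own pace and stop on an object; "newtons" is the grip in N (left out, the last holds). Time passes only in rows, so rows that do not move let the fingers close. It gives the time, the measured TCP pose, the force and the opening at its end, in the units of the state.
- robot.get_obs(): the state, without advancing time (a new reading comes with each control period).
- cams.camera(name): name is "scene" or "top"; returns a dict with "img" (420x560x3 uint8, red, green, blue), "fx", "fy", "cx", "cy" (pixels), "world_to_cam" (4x4, takes a point from world to camera coordinates). Camera axes: x right, y up, looking along -z (the intrinsics and any distortion apply to the point x, -y, -z); pixel columns grow to the right and rows downward; lengths in m; the calibration is good to about 2 mm. A picture is of the moment at which its call begins. There is no depth.
- robot.hand_in(): hands the job in, once; it reports no verdict.
Trained networks look in a picture, given as the dict that the camera call returned (one of the last four; its "shot" number tells which), for a name from the list of things; names that differ only in an ending like _2 or _b are one class to them, and where a whole thing is asked for, a point or a joint stands for the part that bears it (a point fixed in the world has none). Each returns a list of dicts, best first, with "conf" (0 to 1); they miss things now and then, are a little off and sometimes report something else, mostly with a low value. They report only what shows in the picture. A call takes as long as a camera call. They do not tell look-alikes from the thing itself.
- nets.outline_of(picture, name): "region" (420x560 bool, what is visible of it) and "pixel" ([column, row] in pixels, amid what is visible of it).
The state is a dict: "time": time; "q": joint angles; "joint_velocities": joint speeds; "joint_torque": joint torques, N m; "position": TCP position; "tool_rot": TCP orientation; "ft_force": force on the tool from outside, world axes, zero at the start; "moment": the same for the moment, N m; "grip_width": finger opening in m.
Only numpy, scipy, OpenCV 4.12 (cv2) and the standard library are available. Lean on these libraries where they do the work, as an engineer would, in place of code of your own. Each camera call takes 0.05 s, during which the arm holds its last target.

## Working session

There is one attempt and no reset: what is moved stays moved. The work goes in short steps, Python scripts to look and compute and a tool call to move; the robot and the scene stay as the last step left them, time stands still between calls to the robot, and variables do not carry over. Pictures are saved under pics/ and viewed, and the job is handed in when it is done.

Besides the shell and the picture viewer there is one more tool, called after "Call:" by a JSON object that holds its "name" and its "arguments". play_rows: Moves the arm, as the interface text tells. Its arguments: {"type":"object","properties":{"commands":{"type":"array"},"grip":{"type":"number"},"newtons":{"type":"number"}},"required":["commands"]}

```bash
mkdir -p pics; python3 - <<'E'
from rig import robot,cams,nets
import cv2,numpy as np
print(robot.get_obs(), robot.tcp_to_grasp)
for n in("scene","top"):
    p=cams.camera(n); cv2.imwrite(f"pics/{n}0.png",p["img"][:,:,::-1])
    print({k:(v.tolist() if hasattr(v,'tolist') else v) for k,v in p.items() if k!="img"})
    for t in ["large_center","medium_center","small_center","tiny_center","well_l","well_m","well_s","well_xs","clay_pot","drying_timer"]:
        try: print(n,t,[(round(d["conf"],2),np.round(d["pixel"],1).tolist(),int(d["region"].sum())) for d in nets.outline_of(p,t)])
        except Exception as e: print(t,e)
E
```

```text
{'time': 0.0, 'q': array([ 1.05651312e+00,  5.28460922e-01,  1.43388269e+00, -4.25924071e-05,
        1.18139914e+00, -1.78523934e-01]), 'joint_velocities': array([-9.55868142e-05,  6.26386633e-04,  3.43823014e-04, -5.24871182e-04,
       -1.74554871e-05,  8.43146560e-04]), 'joint_torque': array([-7.54637040e-04, -4.40027547e+01, -1.76600897e+01,  6.33445778e-02,
        5.80561347e-02, -1.22015258e-04]), 'position': array([0.20556393, 0.58945895, 0.2215811 ]), 'tool_rot': array([ 1.67084082e-01,  9.85942064e-01, -1.01787765e-03, -3.46474383e-04]), 'ft_force': array([-0.50403642, -0.35936579,  0.18896091]), 'moment': array([-0.01360316,  0.03556134,  0.06954074]), 'grip_width': 0.08705713259585278} 0.0187
{'fx': 402.86725566347013, 'fy': 402.86725566347013, 'cx': 278.9106040006233, 'cy': 209.51728648266607, 'world_to_cam': [[0.7163131763257808, -0.6975918129210262, 0.0161584642719158, -0.45339325737801167], [0.3168319191045081, 0.3457925610981667, 0.8832015849882321, -0.19115643394342796], [-0.6217016715906636, -0.6275294154338319, 0.4687151206294161, -0.8472433243994205], [0.0, 0.0,
[... 793 characters left out ...]
703, 0.12606130964569462, -0.5425986186633808], [-0.12574070868107434, 0.03006967257283405, 0.9916073259974152, -0.9855818245796284], [0.0, 0.0, 0.0, 1.0]], 'shot': 2}
top large_center [(0.98, [266.5, 181.9], 556), (0.84, [297.3, 230.4], 424), (0.79, [406.2, 198.9], 625)]
top medium_center [(0.62, [352.5, 175.7], 424)]
top small_center [(0.73, [309.5, 182.2], 237)]
top tiny_center [(0.45, [353.3, 238.8], 155), (0.4, [305.5, 179.5], 223)]
top well_l [(0.66, [182.5, 207.7], 4553)]
top well_m [(0.66, [182.5, 207.7], 4553)]
top well_s [(0.66, [182.5, 207.7], 4553)]
top well_xs [(0.64, [184.7, 210.2], 4576)]
top clay_pot [(0.73, [263.9, 134.5], 1790)]
top drying_timer [(0.8, [242.4, 271.3], 526)]
```

View pics/scene0.png

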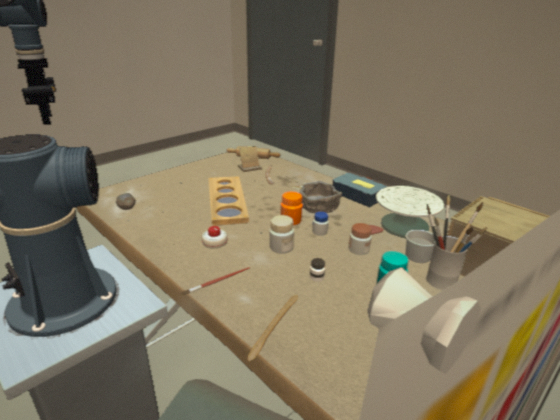

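View pics/top0.png

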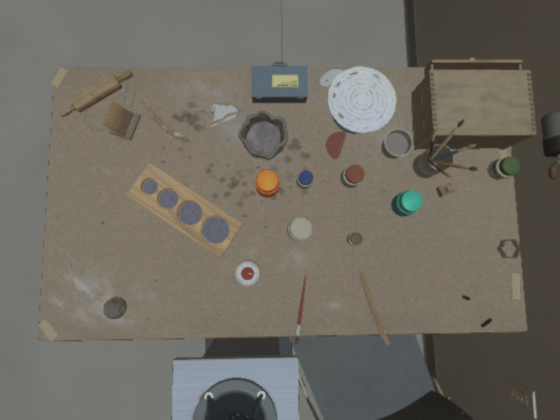

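```bash
python3 - <<'E'
import cv2
a=cv2.imread("pics/top0.png")[80:320,130:460]
cv2.imwrite("pics/top0c.png",cv2.resize(a,None,fx=2.4,fy=2.4,interpolation=cv2.INTER_CUBIC))
a=cv2.imread("pics/scene0.png")[150:300,160:460]
cv2.imwrite("pics/scene0c.png",cv2.resize(a,None,fx=2.6,fy=2.6,interpolation=cv2.INTER_CUBIC))
E
```

```text
(no output)
```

View pics/top0c.png

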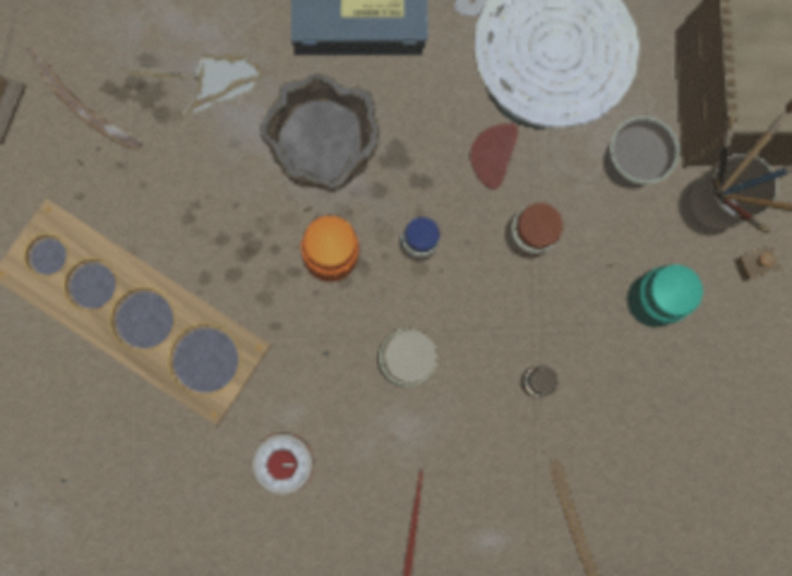

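View pics/scene0c.png

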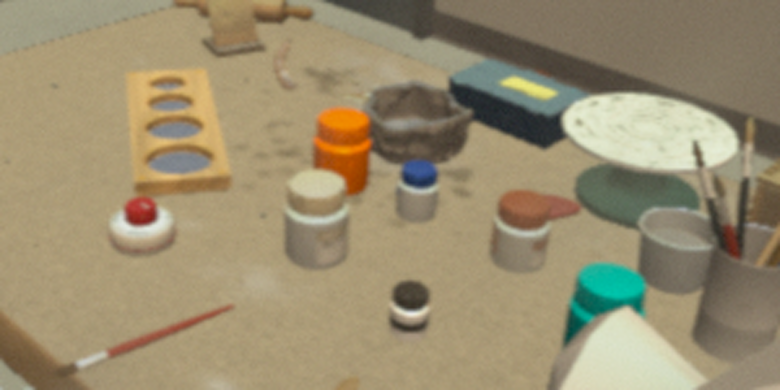

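Candidates in the top image:
- **Large:** cream lid at (300,230). Orange (267,182) and turquoise (408,202) are look-alikes and stay where they are.
- **Medium:** rust lid at (354,175). The green lid at (508,168) is a look-alike.
- **Small:** blue lid at (305,179).
- **Tiny:** black lid at (355,239).

The crops confirm these choices. The block's narrow end is at upper left. Next I'll measure.

```bash
cat > h.py <<'E'
import numpy as np,cv2
from scipy.optimize import least_squares
def proj(p,P):
    P=np.atleast_2d(P); c=(p["world_to_cam"]@np.c_[P,np.ones(len(P))].T).T[:,:3]
    d=-c[:,2]
    return np.c_[p["cx"]+p["fx"]*c[:,0]/d, p["cy"]-p["fy"]*c[:,1]/d]
def ray(p,px,z):
    M=np.array(p["world_to_cam"]);R=M[:3,:3];t=M[:3,3];o=-R.T@t
    d=R.T@np.array([(px[0]-p["cx"])/p["fx"],-(px[1]-p["cy"])/p["fy"],-1.])
    return o+d*(z-o[2])/d[2]
a=np.linspace(0,2*np.pi,60,endpoint=False)
def circ(x,y,z,r): return np.c_[x+r*np.cos(a),y+r*np.sin(a),np.full(60,z)]
S=8
def cent(poly):
    m=cv2.moments(poly.astype(np.float32)); return np.array([m["m10"],m["m01"]])/m["m00"],m["m00"]
def hull(p,parts): # list of (z,r)
    def f(x,y):
        pts=np.vstack([proj(p,circ(x,y,z,r)) for z,r in parts]).astype(np.float32)
        return cv2.convexHull(pts)[:,0]
    return f
def inter(p,parts):
    def f(x,y):
        A,B=[cv2.convexHull(proj(p,circ(x,y,z,r)).astype(np.float32)) for z,r in parts]
        return cv2.intersectConvexConvex(A,B)[1][:,0]
    return f
def match(f,c,x0):
    r=least_squares(lambda v:cent(f(*v))[0]-c,x0,diff_step=1e-3); return r.x, cent(f(*r.x))[1]
JARS=dict(large=(.082,.059,.027,.031,[300,230],[283,240]),medium=(.068,.049,.024,.027,[354,175],[360,238]),small=(.056,.040,.0185,.021,[305,179],[320,222]),tiny=(.0445,.028,.015,.017,[355,239],[317,269]))
E
python3 - <<'E'
from rig import cams,nets
from h import *
ps={n:cams.camera(n) for n in("top","scene")}
for n,p in ps.items():
    hsv=cv2.cvtColor(p["img"],cv2.COLOR_RGB2HSV)
    for j,(h,b,rl,rb,tp,sp) in JARS.items():
        px=tp if n=="top" else sp
        c0=ray(p,px,h)
        # whole-jar silhouette from network
        best=None
        for d in nets.outline_of(p,j+"_center"):
            if np.hypot(*(np.array(d["pixel"])-px))<25: best=d;break
        if best is None: print(n,j,"no net",c0);continue
        m=best["region"];ys,xs=np.nonzero(m);c=np.array([xs.mean(),ys.mean()])+0
        f=lambda x,y:hull(p,[(h,rl),(b,rl),(b,rb),(0,rb)])(x,y)
        x,A=match(f,c,c0[:2]); print(n,j,np.round(x,4),"area",m.sum(),round(A))
    # felts
p=ps["top"]
img=p["img"]; hsv=cv2.cvtColor(img,cv2.COLOR_RGB2HSV)
for nm,px,r in [("xs",(149,186),.0225),("s",(168,198),.0275),("m",(190,212),.0335),("l",(215,230),.0375)]:
    print(nm,img[px[1],px[0]],hsv[px[1],px[0]])
im=img.astype(int); mk=((im[:,:,2]-im[:,:,0])>0).astype(np.uint8)
mk[:150]=0;mk[270:]=0;mk[:,:125]=0;mk[:,245:]=0
n,l,st,ce=cv2.connectedComponentsWithStats(mk)
for i in range(1,n):
    if st[i,4]>60: print(st[i],ce[i])
W=[]
for nm,px,r in [("xs",(149,186),.0225),("s",(168,198),.0275),("m",(190,212),.0335),("l",(215,230),.0375)]:
    i=l[px[1],px[0]]
    x,A=match(inter(p,[(.009,r),(.022,r+.003)]),ce[i],ray(p,px,.009)[:2]);print(nm,np.round(x,4),st[i,4],round(A)); W.append(x)
W=np.array(W);print(np.diff(W,axis=0),np.hypot(*np.diff(W,axis=0).T))
d=W[3]-W[0];print("line angle",np.degrees(np.arctan2(d[1],d[0])))
E
```

```text
top large [ 0.4765 -0.1647] area 457 504
top medium [ 0.6156 -0.3075] area 392 440
top small [ 0.6093 -0.1833] area 260 246
top tiny [ 0.4503 -0.3111] area 160 167
scene large [ 0.4776 -0.1672] area 786 884
scene medium [ 0.6168 -0.3086] area 605 662
scene small [ 0.6072 -0.1845] area 294 356
scene tiny [ 0.4509 -0.3101] area 285 324
xs [ 99 102 111] [113  28 111]
s [100 103 112] [113  27 112]
m [101 104 114] [113  29 114]
l [ 99 101 111] [115  28 111]
[143 180  14  14 151] [149.70198675 186.48344371]
[160 190  18  18 250] [168.176 198.652]
[179 202  23  23 399] [189.82205514 212.96240602]
[203 217  26  26 520] [215.41346154 229.66923077]
xs [0.5942 0.2264] 151 220
s [0.5613 0.1773] 250 336
m [0.5227 0.1198] 399 505
l [0.4779 0.0521] 520 640
[[-0.03286696 -0.04915109]
 [-0.0385597  -0.05749961]
 [-0.044805   -0.06762582]] [0.05912754 0.06923189 0.08112176]
line angle -123.70083486227537
```

```bash
python3 - <<'E'
from rig import cams
from h import *
W=[(.5942,.2264,.0225),(.5613,.1773,.0275),(.5227,.1198,.0335),(.4779,.0521,.0375)]
J=dict(large=(.477,-.166),medium=(.6162,-.308),small=(.6082,-.1839),tiny=(.4506,-.3106))
for n,(r0,r1,c0,c1) in dict(top=(120,270,120,380),scene=(150,300,180,400)).items():
    p=cams.camera(n); k=3
    im=cv2.resize(p["img"][r0:r1,c0:c1,::-1],None,fx=k,fy=k,interpolation=cv2.INTER_CUBIC)
    def dr(P,col):
        q=((proj(p,P)-[c0,r0]+.5)*k*8).astype(np.int32); cv2.polylines(im,[q],True,col,1,cv2.LINE_AA,3)
    for x,y,r in W: dr(circ(x,y,.022,r+.003),(0,255,0)); dr(circ(x,y,.009,r),(255,255,0))
    for j,(x,y) in J.items():
        h,b,rl,rb=JARS[j][:4]
        dr(circ(x,y,h,rl),(0,0,255));dr(circ(x,y,b,rb),(255,0,255));dr(circ(x,y,0,rb),(0,255,255))
    cv2.imwrite(f"pics/ov_{n}.png",im)
E
```

```text
(no output)
```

View pics/ov_top.png

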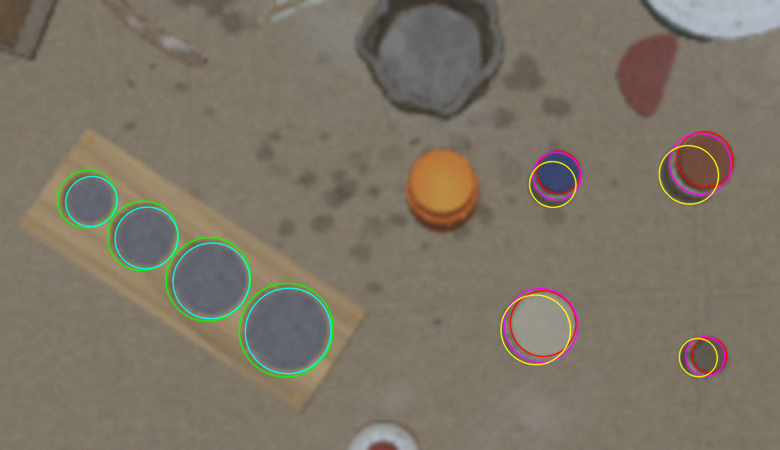

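View pics/ov_scene.png

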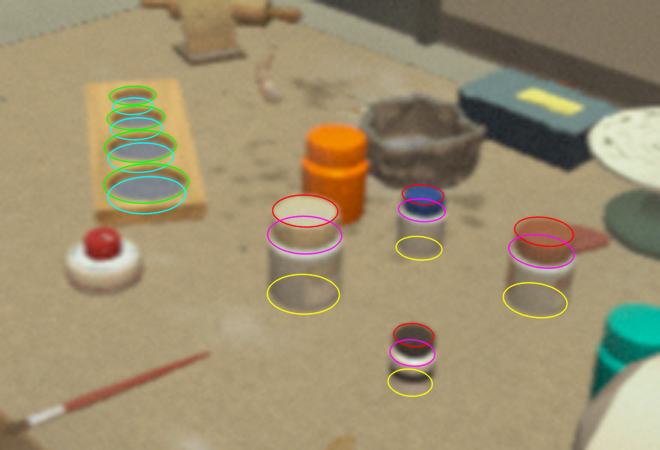

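The overlays agree in both views to about 2 mm: wells (green/cyan) and all four jars. Next I'll turn the tool so the jaws open across the block line (-33.7°).

Call:
{"name": "play_rows", "arguments": {"commands": [{"spin":0.15},{"spin":0.15},{"spin":0.15},{"spin":0.15},{"spin":0.15},{"spin":0.15},{"spin":0.15},{"spin":0.15}], "grip": 0.8, "newtons": 20}}

```text
invalid input
```

```bash
cat > g.py <<'E'
import sys,numpy as np
from rig import robot
from scipy.spatial.transform import Rotation as R
o=robot.get_obs(); r=R.from_quat(o["tool_rot"]).as_matrix()
yaw=np.degrees(np.arctan2(r[1,1],r[0,1]))
p=o["position"]
print("t",round(o["time"],2),"pos",np.round(p,4),"yawY",round(yaw,2),"tilt z",np.round(r[:,2],3),"q6",round(o["q"][5],2),"F",np.round(o["ft_force"],1),"w",round(o["grip_width"],4))
print("spin left",round(-np.radians(-33.7-yaw),3))
for i in range(1,len(sys.argv)):
    t=np.array([float(v) for v in sys.argv[i].split(",")]); d=(t-p)*1000
    print("->",t,"tool shift mm",np.round(r.T@d,1)); p=t
E
python3 g.py
```

```text
t 1.7 pos [0.2059 0.5901 0.2225] yawY 70.76 tilt z [-0. -0. -1.] q6 -0.18 F [-0.5 -0.1 -0.2] w 0.0872
spin left 1.823
```

Call:
{"name": "play_rows", "arguments": {"commands": [{"x":0,"y":0,"z":0,"spin":0.14},{"x":0,"y":0,"z":0,"spin":0.14},{"x":0,"y":0,"z":0,"spin":0.14},{"x":0,"y":0,"z":0,"spin":0.14},{"x":0,"y":0,"z":0,"spin":0.14},{"x":0,"y":0,"z":0,"spin":0.14},{"x":0,"y":0,"z":0,"spin":0.14},{"x":0,"y":0,"z":0,"spin":0.14}], "grip": 0.8, "newtons": 20}}

```text
time: 2.5
position: [0.2058, 0.59, 0.2225]
tool_rot: [0.682, 0.731, -0.0, 0.0]
ft_force: [0.3, 0.6, -0.8]
grip_width: 0.0694
```

```bash
python3 g.py
```

```text
t 2.5 pos [0.2058 0.59   0.2225] yawY 4.0 tilt z [-0. -0. -1.] q6 0.99 F [ 0.3  0.6 -0.8] w 0.0694
spin left 0.658
```

Call:
{"name": "play_rows", "arguments": {"commands": [{"x":0,"y":0,"z":0,"spin":0.14},{"x":0,"y":0,"z":0,"spin":0.14},{"x":0,"y":0,"z":0,"spin":0.14},{"x":0,"y":0,"z":0,"spin":0.14},{"x":0,"y":0,"z":0,"spin":0.12},{"x":0,"y":0,"z":0,"spin":0}]}}

```text
time: 3.1
position: [0.2058, 0.59, 0.2225]
tool_rot: [0.894, 0.449, -0.0, 0.0]
ft_force: [0.1, 0.3, 0.2]
grip_width: 0.0693
```

```bash
python3 g.py 0.5,0.2,0.2 .4506,-.3106,.13
```

```text
t 3.1 pos [0.2058 0.59   0.2225] yawY -36.67 tilt z [-0. -0. -1.] q6 1.7 F [0.1 0.3 0.2] w 0.0693
spin left -0.052
-> [0.5 0.2 0.2] tool shift mm [-137.2  468.9   22.5]
-> [ 0.4506 -0.3106  0.13  ] tool shift mm [-439.   265.3   70.1]
```

Call:
{"name": "play_rows", "arguments": {"commands": [{"x":-13,"y":46,"z":0,"spin":-0.05},{"x":-13,"y":46,"z":0,"spin":0},{"x":-13,"y":46,"z":0,"spin":0},{"x":-13,"y":46,"z":0,"spin":0},{"x":-13,"y":46,"z":0,"spin":0},{"x":-13,"y":46,"z":0,"spin":0},{"x":-13,"y":46,"z":0,"spin":0},{"x":-13,"y":46,"z":0,"spin":0}]}}

```text
time: 3.9
position: [0.4615, 0.2982, 0.2228]
tool_rot: [0.872, 0.489, 0.003, -0.002]
ft_force: [0.8, 0.5, 0.6]
grip_width: 0.0689
```

```bash
python3 g.py 0.5,0,0.2 .4506,-.3106,.13
```

```text
t 3.9 pos [0.4615 0.2982 0.2228] yawY -31.49 tilt z [ 0.003  0.006 -1.   ] q6 0.91 F [0.8 0.5 0.6] w 0.0689
spin left 0.039
-> [0.5 0.  0.2] tool shift mm [-234.4  188.6   21. ]
-> [ 0.4506 -0.3106  0.13  ] tool shift mm [-291.2  120.1   67.9]
```

Call:
{"name": "play_rows", "arguments": {"commands": [{"x":-38,"y":27,"z":0,"spin":0.04},{"x":-38,"y":27,"z":0,"spin":0},{"x":-38,"y":27,"z":0,"spin":0},{"x":-38,"y":27,"z":0,"spin":0},{"x":-38,"y":22,"z":0,"spin":0},{"x":-38,"y":22,"z":0,"spin":0},{"x":-38,"y":22,"z":0,"spin":0},{"x":-38,"y":22,"z":0,"spin":0}]}}

```text
time: 4.7
position: [0.4679, -0.078, 0.2222]
tool_rot: [0.877, 0.481, 0.009, 0.001]
ft_force: [1.0, -0.2, -0.8]
grip_width: 0.0695
```

```bash
python3 g.py .4506,-.3106,.09
```

```text
t 4.7 pos [ 0.4679 -0.078   0.2222] yawY -32.53 tilt z [ 0.018  0.007 -1.   ] q6 0.15 F [ 1.  -0.2 -0.8] w 0.0695
spin left 0.02
-> [ 0.4506 -0.3106  0.09  ] tool shift mm [-207.4  109.   130.3]
```

Call:
{"name": "play_rows", "arguments": {"commands": [{"x":-34,"y":18,"z":10,"spin":0.02},{"x":-34,"y":18,"z":10,"spin":0},{"x":-34,"y":18,"z":10,"spin":0},{"x":-34,"y":18,"z":10,"spin":0},{"x":-34,"y":18,"z":10,"spin":0},{"x":-20,"y":10,"z":10,"spin":0},{"x":0,"y":0,"z":0,"spin":0},{"x":0,"y":0,"z":0,"spin":0}]}}

```text
time: 5.5
position: [0.4491, -0.3093, 0.1609]
tool_rot: [0.879, 0.477, 0.012, 0.006]
ft_force: [0.0, -0.7, -0.1]
grip_width: 0.0695
```

```bash
python3 g.py .4506,-.3106,.09
```

```text
t 5.5 pos [ 0.4491 -0.3093  0.1609] yawY -32.98 tilt z [ 0.027 -0.    -1.   ] q6 -0.26 F [ 0.  -0.7 -0.1] w 0.0695
spin left 0.013
-> [ 0.4506 -0.3106  0.09  ] tool shift mm [-1.3  0.4 70.9]
```

Call:
{"name": "play_rows", "arguments": {"commands": [{"x":0,"y":0,"z":20,"spin":0.013},{"x":0,"y":0,"z":20,"spin":0},{"x":-1,"y":0,"z":20,"spin":0},{"x":0,"y":0,"z":12,"spin":0},{"x":0,"y":0,"z":12,"spin":0},{"x":0,"y":0,"z":12,"spin":0},{"x":0,"y":0,"z":8,"spin":0},{"x":0,"y":0,"z":0,"spin":0}], "grip": 0.7, "newtons": 12}}

```text
time: 6.3
position: [0.4553, -0.3047, 0.0573]
tool_rot: [0.878, 0.478, 0.013, 0.009]
ft_force: [-0.4, -0.5, -1.4]
grip_width: 0.0611
```

```bash
python3 g.py .4506,-.3106,.0165; python3 - <<'E'
from rig import cams
import cv2
p=cams.camera("top");cv2.imwrite("pics/t1.png",cv2.resize(p["img"][150:330,270:450,::-1],None,fx=3,fy=3))
E
```

```text
t 6.3 pos [ 0.4553 -0.3047  0.0573] yawY -32.92 tilt z [ 0.032 -0.003 -0.999] q6 -0.26 F [-0.4 -0.5 -1.4] w 0.0611
spin left 0.014
-> [ 0.4506 -0.3106  0.0165] tool shift mm [-8.1 -1.9 40.7]
```

View pics/t1.png

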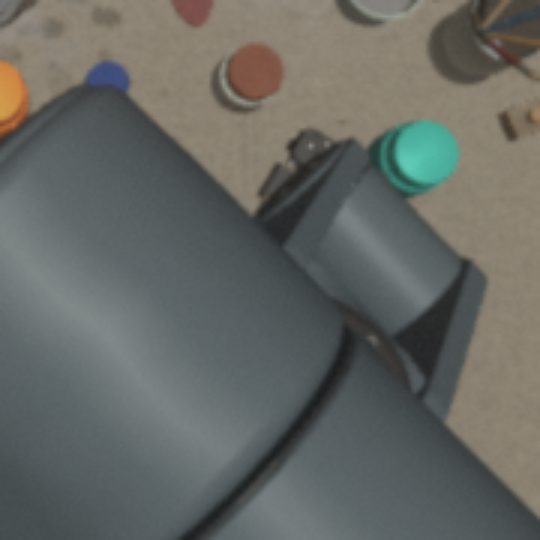

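Call:
{"name": "play_rows", "arguments": {"commands": [{"x":-8,"y":-2,"z":0,"spin":0.014},{"x":0,"y":0,"z":0,"spin":0},{"x":0,"y":0,"z":0,"spin":0}]}}

```text
time: 6.65
position: [0.4496, -0.3121, 0.0588]
tool_rot: [0.882, 0.471, 0.014, 0.011]
ft_force: [0.2, 0.1, 0.3]
grip_width: 0.0608
```

```bash
python3 g.py .4506,-.3106,.0165
```

```text
t 6.65 pos [ 0.4496 -0.3121  0.0588] yawY -33.8 tilt z [ 0.035 -0.006 -0.999] q6 -0.26 F [0.2 0.1 0.3] w 0.0608
spin left -0.002
-> [ 0.4506 -0.3106  0.0165] tool shift mm [ 1.2 -1.3 42.3]
```

Call:
{"name": "play_rows", "arguments": {"commands": [{"x":0,"y":0,"z":0,"spin":0},{"x":0,"y":0,"z":0,"spin":0},{"x":0,"y":0,"z":0,"spin":0},{"x":0,"y":0,"z":0,"spin":0}]}}

```text
time: 7.05
position: [0.4498, -0.3129, 0.0598]
tool_rot: [0.882, 0.471, 0.014, 0.012]
ft_force: [0.6, -0.2, -0.9]
grip_width: 0.0609
```

```bash
python3 - <<'E'
from rig import robot
import numpy as np
o=robot.get_obs();print(o["time"],o["tool_rot"],np.round(o["q"],4),o["position"])
E
python3 g.py .4506,-.3106,.0165
```

```text
7.05 [0.88210329 0.47069762 0.01411505 0.0117604 ] [-0.8239  0.6614  1.7806  0.0344  0.67   -0.26  ] [ 0.4498388  -0.31288434  0.059812  ]
t 7.05 pos [ 0.4498 -0.3129  0.0598] yawY -33.84 tilt z [ 0.036 -0.007 -0.999] q6 -0.26 F [ 0.6 -0.2 -0.9] w 0.0609
spin left -0.003
-> [ 0.4506 -0.3106  0.0165] tool shift mm [ 1.7 -2.1 43.3]
```

Call:
{"name": "play_rows", "arguments": {"commands": [{"x":0,"y":0,"z":-30,"spin":0},{"x":0,"y":0,"z":-30,"spin":0},{"x":0,"y":0,"z":-30,"spin":0},{"x":0,"y":0,"z":0,"spin":0}]}}

```text
time: 7.45
position: [0.4461, -0.3114, 0.1512]
tool_rot: [0.882, 0.471, 0.014, 0.01]
ft_force: [1.7, -0.6, -0.3]
grip_width: 0.0608
```

```bash
python3 g.py .4506,-.3106,.0165
```

```text
t 7.45 pos [ 0.4461 -0.3114  0.1512] yawY -33.83 tilt z [ 0.033 -0.004 -0.999] q6 -0.25 F [ 1.7 -0.6 -0.3] w 0.0608
spin left -0.002
-> [ 0.4506 -0.3106  0.0165] tool shift mm [  1.2  -0.7 134.7]
```

Call:
{"name": "play_rows", "arguments": {"commands": [{"x":0,"y":-1,"z":25,"spin":0},{"x":0,"y":0,"z":25,"spin":0},{"x":-1,"y":0,"z":22,"spin":0},{"x":0,"y":0,"z":12,"spin":0},{"x":0,"y":0,"z":0,"spin":0}]}}

```text
time: 7.95
position: [0.4484, -0.3124, 0.0651]
tool_rot: [0.882, 0.471, 0.014, 0.012]
ft_force: [-0.1, 0.6, 0.9]
grip_width: 0.061
```

```bash
python3 g.py .4506,-.3106,.0165
```

```text
t 7.95 pos [ 0.4484 -0.3124  0.0651] yawY -33.79 tilt z [ 0.036 -0.007 -0.999] q6 -0.26 F [-0.1  0.6  0.9] w 0.061
spin left -0.002
-> [ 0.4506 -0.3106  0.0165] tool shift mm [ 2.  -0.9 48.6]
```

Call:
{"name": "play_rows", "arguments": {"commands": [{"x":1,"y":0,"z":10,"spin":0},{"x":0,"y":0,"z":10,"spin":0},{"x":0,"y":0,"z":10,"spin":0},{"x":0,"y":0,"z":8,"spin":0},{"x":0,"y":0,"z":6,"spin":0},{"x":0,"y":0,"z":3,"spin":0},{"x":0,"y":0,"z":0,"spin":0}]}}

```text
time: 8.65
position: [0.4519, -0.3127, 0.0153]
tool_rot: [0.882, 0.471, 0.014, 0.013]
ft_force: [-0.3, -0.1, 0.2]
grip_width: 0.0609
```

```bash
python3 g.py .4506,-.3106,.0165
```

```text
t 8.65 pos [ 0.4519 -0.3127  0.0153] yawY -33.77 tilt z [ 0.038 -0.009 -0.999] q6 -0.26 F [-0.3 -0.1  0.2] w 0.0609
spin left -0.001
-> [ 0.4506 -0.3106  0.0165] tool shift mm [ 1.  -2.2 -1.3]
```

Within about 2 mm. I'll trim and close.

Call:
{"name": "play_rows", "arguments": {"commands": [{"x":1,"y":-2,"z":-1,"spin":0},{"x":0,"y":0,"z":0,"spin":0},{"x":0,"y":0,"z":0,"spin":0},{"x":0,"y":0,"z":0,"spin":0},{"x":0,"y":0,"z":0,"spin":0},{"x":0,"y":0,"z":0,"spin":0},{"x":0,"y":0,"z":0,"spin":0}], "grip": 0.3, "newtons": 12}}

```text
time: 9.35
position: [0.4512, -0.3111, 0.0176]
tool_rot: [0.882, 0.471, 0.015, 0.014]
ft_force: [0.5, 0.6, -0.9]
grip_width: 0.0331
```

```bash
python3 g.py .4506,-.3106,.0165
```

```text
t 9.35 pos [ 0.4512 -0.3111  0.0176] yawY -33.77 tilt z [ 0.039 -0.011 -0.999] q6 -0.26 F [ 0.5  0.6 -0.9] w 0.0331
spin left -0.001
-> [ 0.4506 -0.3106  0.0165] tool shift mm [ 0.1 -0.8  1. ]
```

Call:
{"name": "play_rows", "arguments": {"commands": [{"x":0,"y":0,"z":-10,"spin":0},{"x":0,"y":0,"z":-25,"spin":0},{"x":0,"y":0,"z":-30,"spin":0},{"x":0,"y":0,"z":-30,"spin":0},{"x":0,"y":0,"z":-30,"spin":0},{"x":0,"y":0,"z":-10,"spin":0},{"x":0,"y":0,"z":0,"spin":0}]}}

```text
time: 10.05
position: [0.4448, -0.3089, 0.1591]
tool_rot: [0.882, 0.471, 0.014, 0.013]
ft_force: [-0.3, 0.4, -1.9]
grip_width: 0.0334
```

```bash
python3 g.py .48,-.1,.155 .5942,.2264,.155
```

```text
t 10.05 pos [ 0.4448 -0.3089  0.1591] yawY -33.78 tilt z [ 0.038 -0.01  -0.999] q6 -0.25 F [-0.3  0.4 -1.9] w 0.0334
spin left -0.001
-> [ 0.48  -0.1    0.155] tool shift mm [193.1 -87.    3.4]
-> [0.5942 0.2264 0.155 ] tool shift mm [334.8 -86.5   1.2]
```

Call:
{"name": "play_rows", "arguments": {"commands": [{"x":20,"y":-7,"z":0,"spin":0},{"x":38,"y":-16,"z":0,"spin":0},{"x":38,"y":-16,"z":0,"spin":0},{"x":38,"y":-16,"z":0,"spin":0},{"x":38,"y":-14,"z":0,"spin":0},{"x":38,"y":-12,"z":0,"spin":0},{"x":38,"y":-12,"z":0,"spin":0},{"x":38,"y":-12,"z":0,"spin":0}]}}

```text
time: 10.85
position: [0.5146, -0.0073, 0.1489]
tool_rot: [0.885, 0.466, 0.009, 0.009]
ft_force: [1.3, -1.0, -1.2]
grip_width: 0.0331
```

```bash
python3 g.py .5942,.2264,.155
```

```text
t 10.85 pos [ 0.5146 -0.0073  0.1489] yawY -34.49 tilt z [ 0.025 -0.007 -1.   ] q6 0.37 F [ 1.3 -1.  -1.2] w 0.0331
spin left -0.014
-> [0.5942 0.2264 0.155 ] tool shift mm [237.8 -66.6  -5.6]
```

Call:
{"name": "play_rows", "arguments": {"commands": [{"x":36,"y":-10,"z":-3,"spin":-0.014},{"x":36,"y":-10,"z":0,"spin":0},{"x":36,"y":-10,"z":0,"spin":0},{"x":36,"y":-10,"z":0,"spin":0},{"x":36,"y":-10,"z":0,"spin":0},{"x":30,"y":-8,"z":0,"spin":0},{"x":10,"y":-3,"z":0,"spin":0},{"x":0,"y":0,"z":0,"spin":0}]}}

```text
time: 11.65
position: [0.5801, 0.2239, 0.137]
tool_rot: [0.88, 0.475, -0.001, 0.004]
ft_force: [-0.2, -0.0, -0.5]
grip_width: 0.0331
```

```bash
python3 g.py .5942,.2264,.027
```

```text
t 11.65 pos [0.5801 0.2239 0.137 ] yawY -33.22 tilt z [ 0.002 -0.007 -1.   ] q6 0.78 F [-0.2 -0.  -0.5] w 0.0331
spin left 0.008
-> [0.5942 0.2264 0.027 ] tool shift mm [ 10.4   9.8 110. ]
```

Call:
{"name": "play_rows", "arguments": {"commands": [{"x":9,"y":8,"z":10,"spin":0.008},{"x":0,"y":0,"z":20,"spin":0},{"x":0,"y":0,"z":20,"spin":0},{"x":0,"y":0,"z":10,"spin":0},{"x":0,"y":0,"z":0,"spin":0},{"x":0,"y":0,"z":0,"spin":0}]}}

```text
time: 12.25
position: [0.5924, 0.2189, 0.0704]
tool_rot: [0.884, 0.468, -0.004, 0.004]
ft_force: [-0.6, 1.3, -0.4]
grip_width: 0.0332
```

```bash
python3 g.py .5942,.2264,.027
```

```text
t 12.25 pos [0.5924 0.2189 0.0704] yawY -34.19 tilt z [-0.004 -0.011 -1.   ] q6 0.79 F [-0.6  1.3 -0.4] w 0.0332
spin left -0.009
-> [0.5942 0.2264 0.027 ] tool shift mm [ 7.7 -2.8 43.3]
```

Call:
{"name": "play_rows", "arguments": {"commands": [{"x":7,"y":-2,"z":0,"spin":-0.009},{"x":0,"y":0,"z":0,"spin":0},{"x":0,"y":0,"z":8,"spin":0},{"x":0,"y":0,"z":0,"spin":0}]}}

```text
time: 12.65
position: [0.5969, 0.2262, 0.0645]
tool_rot: [0.882, 0.472, -0.002, 0.005]
ft_force: [0.0, 0.3, -0.2]
grip_width: 0.0331
```

```bash
python3 g.py .5942,.2264,.027; python3 - <<'E'
from rig import cams
import cv2
p=cams.camera("scene");cv2.imwrite("pics/s1.png",cv2.resize(p["img"][100:280,150:350,::-1],None,fx=3,fy=3))
E
```

```text
t 12.65 pos [0.5969 0.2262 0.0645] yawY -33.68 tilt z [ 0.001 -0.01  -1.   ] q6 0.79 F [ 0.   0.3 -0.2] w 0.0331
spin left 0.0
-> [0.5942 0.2264 0.027 ] tool shift mm [-1.  -2.6 37.5]
```

View pics/s1.png

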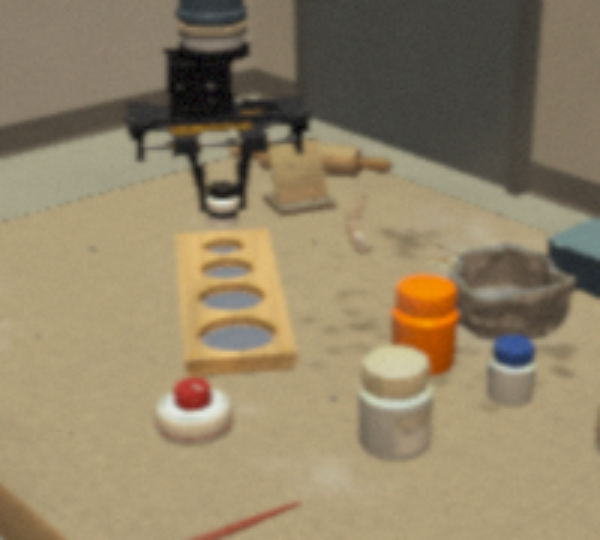

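The tiny jar hangs upright above the narrow well (crop ~(222,200)). Descending.

Call:
{"name": "play_rows", "arguments": {"commands": [{"x":0,"y":-2,"z":8,"spin":0},{"x":0,"y":0,"z":6,"spin":0},{"x":0,"y":0,"z":5,"spin":0},{"x":0,"y":0,"z":0,"spin":0}]}}

```text
time: 13.1
position: [0.5954, 0.2276, 0.0446]
tool_rot: [0.882, 0.472, -0.001, 0.005]
ft_force: [-1.0, -0.5, -1.2]
grip_width: 0.0335
```

```bash
python3 g.py .5942,.2264,.027
```

```text
t 13.1 pos [0.5954 0.2276 0.0446] yawY -33.65 tilt z [ 0.002 -0.009 -1.   ] q6 0.79 F [-1.  -0.5 -1.2] w 0.0335
spin left 0.001
-> [0.5942 0.2264 0.027 ] tool shift mm [-1.5 -0.5 17.6]
```

Call:
{"name": "play_rows", "arguments": {"commands": [{"x":-1,"y":0,"z":4,"spin":0},{"x":0,"y":0,"z":4,"spin":0},{"x":0,"y":0,"z":4,"spin":0},{"x":0,"y":0,"z":2,"spin":0},{"x":0,"y":0,"z":0,"spin":0}]}}

```text
time: 13.6
position: [0.5949, 0.2263, 0.029]
tool_rot: [0.882, 0.472, -0.001, 0.005]
ft_force: [0.1, -0.2, -0.1]
grip_width: 0.0332
```

```bash
python3 g.py .5942,.2264,.027
```

```text
t 13.6 pos [0.5949 0.2263 0.029 ] yawY -33.66 tilt z [ 0.002 -0.01  -1.   ] q6 0.79 F [ 0.1 -0.2 -0.1] w 0.0332
spin left 0.001
-> [0.5942 0.2264 0.027 ] tool shift mm [-0.3 -0.6  2. ]
```

Call:
{"name": "play_rows", "arguments": {"commands": [{"x":0,"y":0,"z":1,"spin":0},{"x":0,"y":0,"z":1,"spin":0}]}}

```text
time: 13.8
position: [0.5951, 0.2264, 0.0271]
tool_rot: [0.882, 0.472, -0.001, 0.005]
ft_force: [0.4, 0.9, -0.6]
grip_width: 0.0331
```

```bash
python3 g.py .5942,.2264,.027
```

```text
t 13.8 pos [0.5951 0.2264 0.0271] yawY -33.66 tilt z [ 0.002 -0.009 -1.   ] q6 0.79 F [ 0.4  0.9 -0.6] w 0.0331
spin left 0.001
-> [0.5942 0.2264 0.027 ] tool shift mm [-0.5 -0.8  0.1]
```

Call:
{"name": "play_rows", "arguments": {"commands": [{"x":0,"y":0,"z":1,"spin":0},{"x":0,"y":0,"z":1,"spin":0}]}}

```text
time: 14.0
position: [0.5951, 0.2263, 0.0266]
tool_rot: [0.882, 0.472, -0.001, 0.005]
ft_force: [-1.7, -0.7, 7.3]
grip_width: 0.0335
```

Touched the floor at 7 N. Releasing.

Call:
{"name": "play_rows", "arguments": {"commands": [{"x":0,"y":0,"z":0,"spin":0},{"x":0,"y":0,"z":0,"spin":0},{"x":0,"y":0,"z":0,"spin":0},{"x":0,"y":0,"z":0,"spin":0}], "grip": 0.6}}

```text
time: 14.4
position: [0.596, 0.2266, 0.0275]
tool_rot: [0.881, 0.472, -0.0, 0.005]
ft_force: [0.4, 0.6, -0.4]
grip_width: 0.0509
```

Call:
{"name": "play_rows", "arguments": {"commands": [{"x":0,"y":0,"z":-6,"spin":0},{"x":0,"y":0,"z":-20,"spin":0},{"x":0,"y":0,"z":-30,"spin":0},{"x":0,"y":0,"z":-35,"spin":0},{"x":0,"y":0,"z":-35,"spin":0},{"x":0,"y":0,"z":0,"spin":0}]}}

```text
time: 15.0
position: [0.5949, 0.2276, 0.1574]
tool_rot: [0.882, 0.472, -0.002, 0.005]
ft_force: [1.3, 0.0, 1.2]
grip_width: 0.0522
```

```bash
python3 g.py .6082,-.1839,.15; python3 - <<'E'
from rig import cams
import cv2
p=cams.camera("scene");cv2.imwrite("pics/s2.png",cv2.resize(p["img"][100:280,150:350,::-1],None,fx=3,fy=3))
E
```

```text
t 15.0 pos [0.5949 0.2276 0.1574] yawY -33.66 tilt z [ 0.001 -0.01  -1.   ] q6 0.79 F [1.3 0.  1.2] w 0.0522
spin left 0.001
-> [ 0.6082 -0.1839  0.15  ] tool shift mm [-335.1  239.1   11.4]
```

View pics/s2.png

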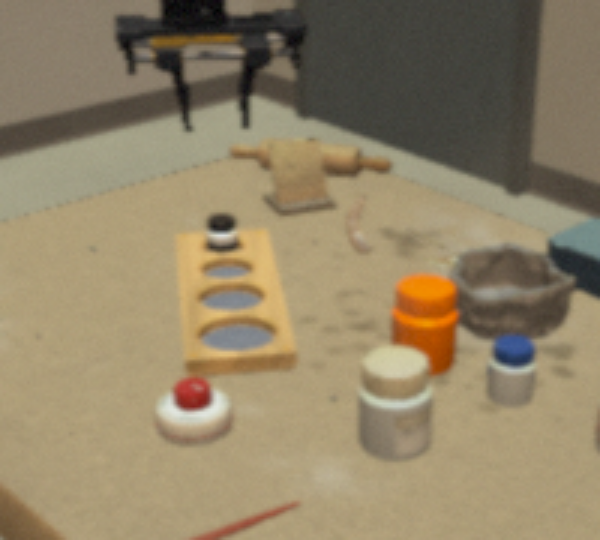

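Tiny is seated upright in the narrowest well (crop (222,232)). Next, the small blue jar.

Call:
{"name": "play_rows", "arguments": {"commands": [{"x":-25,"y":18,"z":0,"spin":0},{"x":-38,"y":27,"z":0,"spin":0},{"x":-38,"y":27,"z":0,"spin":0},{"x":-38,"y":27,"z":0,"spin":0},{"x":-38,"y":27,"z":0,"spin":0},{"x":-38,"y":27,"z":0,"spin":0},{"x":-38,"y":27,"z":0,"spin":0},{"x":-38,"y":27,"z":0,"spin":0}], "grip": 0.7}}

```text
time: 15.85
position: [0.5988, -0.1334, 0.149]
tool_rot: [0.878, 0.478, -0.01, -0.002]
ft_force: [1.4, 0.3, 0.8]
grip_width: 0.0611
```

```bash
python3 g.py .6082,-.1839,.1
```

```text
t 15.85 pos [ 0.5988 -0.1334  0.149 ] yawY -32.93 tilt z [-0.019 -0.005 -1.   ] q6 0.19 F [1.4 0.3 0.8] w 0.0611
spin left 0.014
-> [ 0.6082 -0.1839  0.1   ] tool shift mm [-36.5  36.   49. ]
```

Call:
{"name": "play_rows", "arguments": {"commands": [{"x":-25,"y":22,"z":0,"spin":0.014},{"x":-10,"y":12,"z":0,"spin":0},{"x":0,"y":0,"z":20,"spin":0},{"x":0,"y":0,"z":20,"spin":0},{"x":0,"y":0,"z":10,"spin":0},{"x":0,"y":0,"z":0,"spin":0}]}}

```text
time: 16.45
position: [0.6038, -0.1881, 0.0913]
tool_rot: [0.884, 0.468, -0.012, -0.006]
ft_force: [0.0, 0.8, 0.3]
grip_width: 0.0606
```

```bash
python3 g.py .6082,-.1839,.075 .6082,-.1839,.019
```

```text
t 16.45 pos [ 0.6038 -0.1881  0.0913] yawY -34.22 tilt z [-0.028 -0.001 -1.   ] q6 0.13 F [0.  0.8 0.3] w 0.0606
spin left -0.009
-> [ 0.6082 -0.1839  0.075 ] tool shift mm [ 6.2  1.7 16.2]
-> [ 0.6082 -0.1839  0.019 ] tool shift mm [ 0.9  1.3 56. ]
```

Call:
{"name": "play_rows", "arguments": {"commands": [{"x":6,"y":2,"z":4,"spin":-0.009},{"x":0,"y":0,"z":6,"spin":0},{"x":0,"y":0,"z":0,"spin":0},{"x":0,"y":0,"z":0,"spin":0}]}}

```text
time: 16.85
position: [0.6101, -0.1815, 0.0815]
tool_rot: [0.881, 0.474, -0.012, -0.006]
ft_force: [-0.1, 0.1, -0.4]
grip_width: 0.0611
```

```bash
python3 g.py .6082,-.1839,.019
```

```text
t 16.85 pos [ 0.6101 -0.1815  0.0815] yawY -33.46 tilt z [-0.026 -0.001 -1.   ] q6 0.13 F [-0.1  0.1 -0.4] w 0.0611
spin left 0.004
-> [ 0.6082 -0.1839  0.019 ] tool shift mm [-2.1  1.1 62.5]
```

Call:
{"name": "play_rows", "arguments": {"commands": [{"x":-2,"y":1,"z":12,"spin":0},{"x":0,"y":0,"z":12,"spin":0},{"x":0,"y":0,"z":12,"spin":0},{"x":0,"y":0,"z":10,"spin":0},{"x":0,"y":0,"z":8,"spin":0},{"x":0,"y":0,"z":4,"spin":0},{"x":0,"y":0,"z":0,"spin":0}]}}

```text
time: 17.55
position: [0.6078, -0.1842, 0.0182]
tool_rot: [0.881, 0.473, -0.012, -0.006]
ft_force: [-0.6, -0.1, 0.2]
grip_width: 0.0609
```

```bash
python3 g.py .6082,-.1839,.019
```

```text
t 17.55 pos [ 0.6078 -0.1842  0.0182] yawY -33.48 tilt z [-0.027 -0.001 -1.   ] q6 0.13 F [-0.6 -0.1  0.2] w 0.0609
spin left 0.004
-> [ 0.6082 -0.1839  0.019 ] tool shift mm [ 0.4  0.2 -0.8]
```

Call:
{"name": "play_rows", "arguments": {"commands": [{"x":0,"y":0,"z":-1,"spin":0.004},{"x":0,"y":0,"z":0,"spin":0},{"x":0,"y":0,"z":0,"spin":0},{"x":0,"y":0,"z":0,"spin":0},{"x":0,"y":0,"z":0,"spin":0},{"x":0,"y":0,"z":0,"spin":0}], "grip": 0.35, "newtons": 15}}

```text
time: 18.15
position: [0.6087, -0.1845, 0.0205]
tool_rot: [0.882, 0.472, -0.011, -0.005]
ft_force: [0.9, 0.3, -2.2]
grip_width: 0.0413
```

Call:
{"name": "play_rows", "arguments": {"commands": [{"x":0,"y":0,"z":-10,"spin":0},{"x":0,"y":0,"z":-25,"spin":0},{"x":0,"y":0,"z":-30,"spin":0},{"x":0,"y":0,"z":-30,"spin":0},{"x":0,"y":0,"z":-30,"spin":0},{"x":0,"y":0,"z":-20,"spin":0},{"x":0,"y":0,"z":0,"spin":0}]}}

```text
time: 18.85
position: [0.6117, -0.1837, 0.1732]
tool_rot: [0.882, 0.472, -0.012, -0.006]
ft_force: [-0.2, -0.5, -1.6]
grip_width: 0.041
```

```bash
python3 g.py .5613,.1773,.15
```

```text
t 18.85 pos [ 0.6117 -0.1837  0.1732] yawY -33.72 tilt z [-0.026 -0.001 -1.   ] q6 0.13 F [-0.2 -0.5 -1.6] w 0.041
spin left -0.0
-> [0.5613 0.1773 0.15  ] tool shift mm [ 272.7 -241.8   24.3]
```

Call:
{"name": "play_rows", "arguments": {"commands": [{"x":18,"y":-16,"z":0,"spin":0},{"x":32,"y":-28,"z":0,"spin":0},{"x":32,"y":-28,"z":0,"spin":0},{"x":32,"y":-28,"z":0,"spin":0},{"x":32,"y":-28,"z":0,"spin":0},{"x":32,"y":-28,"z":0,"spin":0},{"x":32,"y":-28,"z":0,"spin":0},{"x":25,"y":-22,"z":0,"spin":0}]}}

```text
time: 19.65
position: [0.5676, 0.1305, 0.168]
tool_rot: [0.884, 0.467, -0.015, -0.006]
ft_force: [1.1, 0.4, -1.3]
grip_width: 0.0415
```

```bash
python3 g.py .5613,.1773,.1
```

```text
t 19.65 pos [0.5676 0.1305 0.168 ] yawY -34.38 tilt z [-0.031 -0.003 -1.   ] q6 0.64 F [ 1.1  0.4 -1.3] w 0.0415
spin left -0.012
-> [0.5613 0.1773 0.1   ] tool shift mm [ 36.4 -29.9  68. ]
```

Call:
{"name": "play_rows", "arguments": {"commands": [{"x":22,"y":-18,"z":0,"spin":-0.012},{"x":12,"y":-10,"z":10,"spin":0},{"x":0,"y":0,"z":20,"spin":0},{"x":0,"y":0,"z":20,"spin":0},{"x":0,"y":0,"z":15,"spin":0},{"x":0,"y":0,"z":0,"spin":0},{"x":0,"y":0,"z":0,"spin":0}]}}

```text
time: 20.35
position: [0.5535, 0.1828, 0.0955]
tool_rot: [0.879, 0.476, -0.019, -0.009]
ft_force: [-0.2, -0.8, -1.1]
grip_width: 0.0411
```

```bash
python3 g.py .5613,.1773,.07 .5613,.1773,.0295
```

```text
t 20.35 pos [0.5535 0.1828 0.0955] yawY -33.1 tilt z [-0.042 -0.003 -0.999] q6 0.7 F [-0.2 -0.8 -1.1] w 0.0411
spin left 0.011
-> [0.5613 0.1773 0.07  ] tool shift mm [ 0.3 10.4 25.2]
-> [0.5613 0.1773 0.0295] tool shift mm [ 1.   1.4 40.5]
```

Call:
{"name": "play_rows", "arguments": {"commands": [{"x":0,"y":9,"z":5,"spin":0.011},{"x":0,"y":0,"z":10,"spin":0},{"x":0,"y":0,"z":5,"spin":0},{"x":0,"y":0,"z":0,"spin":0},{"x":0,"y":0,"z":0,"spin":0}]}}

```text
time: 20.85
position: [0.5627, 0.1767, 0.0752]
tool_rot: [0.882, 0.471, -0.017, -0.008]
ft_force: [-0.0, 0.3, -1.4]
grip_width: 0.0411
```

```bash
python3 g.py .5613,.1773,.0295;python3 - <<'E'
from rig import cams
import cv2
p=cams.camera("scene");cv2.imwrite("pics/s3.png",cv2.resize(p["img"][100:280,150:350,::-1],None,fx=3,fy=3))
E
```

```text
t 20.85 pos [0.5627 0.1767 0.0752] yawY -33.86 tilt z [-0.038 -0.003 -0.999] q6 0.7 F [-0.   0.3 -1.4] w 0.0411
spin left -0.003
-> [0.5613 0.1773 0.0295] tool shift mm [ 0.8 -0.1 45.7]
```

View pics/s3.png

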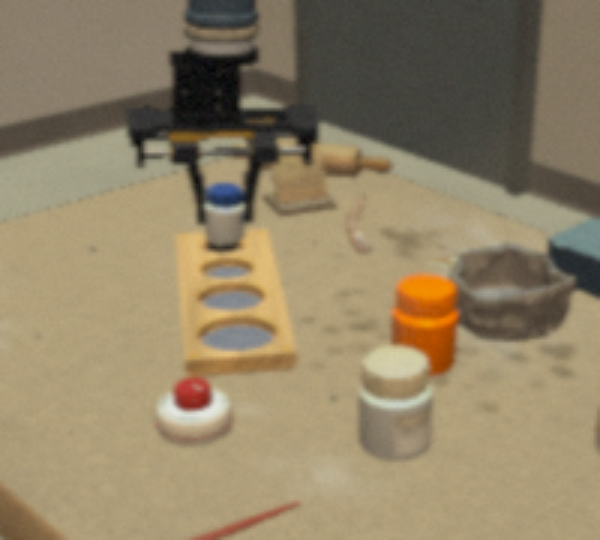

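Call:
{"name": "play_rows", "arguments": {"commands": [{"x":0,"y":0,"z":10,"spin":0},{"x":0,"y":0,"z":10,"spin":0},{"x":0,"y":0,"z":8,"spin":0},{"x":0,"y":0,"z":6,"spin":0},{"x":0,"y":0,"z":4,"spin":0},{"x":0,"y":0,"z":0,"spin":0}]}}

```text
time: 21.5
position: [0.5608, 0.1769, 0.0339]
tool_rot: [0.882, 0.471, -0.018, -0.008]
ft_force: [0.8, 0.6, -2.3]
grip_width: 0.0409
```

```bash
python3 g.py .5613,.1773,.0295
```

```text
t 21.5 pos [0.5608 0.1769 0.0339] yawY -33.83 tilt z [-0.038 -0.003 -0.999] q6 0.7 F [ 0.8  0.6 -2.3] w 0.0409
spin left -0.002
-> [0.5613 0.1773 0.0295] tool shift mm [0.8 0.3 4.3]
```

Call:
{"name": "play_rows", "arguments": {"commands": [{"x":0,"y":0,"z":2,"spin":0},{"x":0,"y":0,"z":1,"spin":0},{"x":0,"y":0,"z":1,"spin":0}]}}

```text
time: 21.8
position: [0.5611, 0.1769, 0.0299]
tool_rot: [0.882, 0.471, -0.017, -0.008]
ft_force: [-0.0, -0.9, -1.2]
grip_width: 0.0412
```

Call:
{"name": "play_rows", "arguments": {"commands": [{"x":0,"y":0,"z":1,"spin":0},{"x":0,"y":0,"z":1,"spin":0}]}}

```text
time: 22.0
position: [0.5611, 0.1769, 0.029]
tool_rot: [0.882, 0.471, -0.017, -0.008]
ft_force: [-2.2, -1.0, 10.2]
grip_width: 0.0409
```

Call:
{"name": "play_rows", "arguments": {"commands": [{"x":0,"y":0,"z":0,"spin":0},{"x":0,"y":0,"z":0,"spin":0},{"x":0,"y":0,"z":0,"spin":0},{"x":0,"y":0,"z":0,"spin":0}], "grip": 0.7}}

```text
time: 22.4
position: [0.5623, 0.1771, 0.0301]
tool_rot: [0.882, 0.471, -0.015, -0.007]
ft_force: [-0.3, 0.2, -0.3]
grip_width: 0.0592
```

Call:
{"name": "play_rows", "arguments": {"commands": [{"x":0,"y":0,"z":-6,"spin":0},{"x":0,"y":0,"z":-20,"spin":0},{"x":0,"y":0,"z":-30,"spin":0},{"x":0,"y":0,"z":-35,"spin":0},{"x":0,"y":0,"z":-35,"spin":0},{"x":0,"y":0,"z":0,"spin":0}]}}

```text
time: 23.0
position: [0.5664, 0.1773, 0.1604]
tool_rot: [0.882, 0.471, -0.017, -0.008]
ft_force: [1.0, 0.8, -0.4]
grip_width: 0.061
```

```bash
python3 g.py .6162,-.308,.15; python3 - <<'E'
from rig import cams
import cv2
p=cams.camera("scene");cv2.imwrite("pics/s4.png",cv2.resize(p["img"][100:280,150:350,::-1],None,fx=3,fy=3))
E
```

```text
t 23.0 pos [0.5664 0.1773 0.1604] yawY -33.83 tilt z [-0.037 -0.002 -0.999] q6 0.7 F [ 1.   0.8 -0.4] w 0.061
spin left -0.002
-> [ 0.6162 -0.308   0.15  ] tool shift mm [-375.3  311.7    9.8]
```

View pics/s4.png

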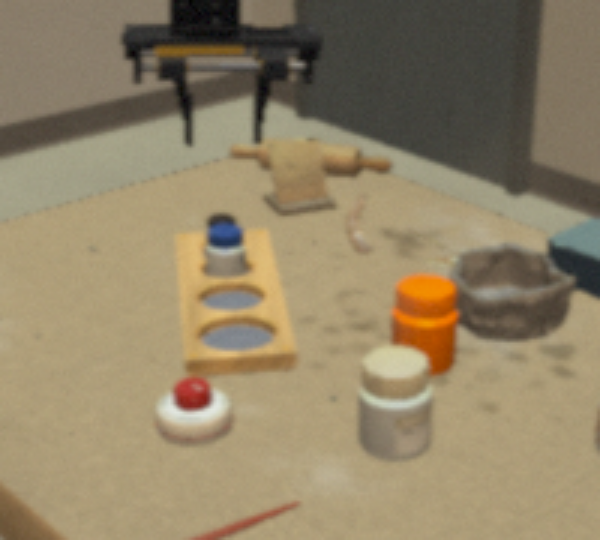

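The small blue jar is seated upright in its well (crop (225,248)). Next is medium, going by the inner route to undo the tool tilt.

Call:
{"name": "play_rows", "arguments": {"commands": [{"x":-20,"y":3,"z":0,"spin":0},{"x":-36,"y":5,"z":0,"spin":0},{"x":-36,"y":5,"z":0,"spin":0},{"x":-36,"y":5,"z":0,"spin":0},{"x":-36,"y":5,"z":0,"spin":0},{"x":-36,"y":5,"z":0,"spin":0},{"x":-36,"y":5,"z":0,"spin":0},{"x":-15,"y":5,"z":0,"spin":0}], "grip": 0.85}}

```text
time: 23.85
position: [0.4473, -0.0565, 0.1564]
tool_rot: [0.88, 0.474, -0.024, -0.013]
ft_force: [-0.2, 0.1, -0.4]
grip_width: 0.0738
```

```bash
python3 g.py .6162,-.308,.15
```

```text
t 23.85 pos [ 0.4473 -0.0565  0.1564] yawY -33.43 tilt z [-0.055  0.001 -0.998] q6 0.24 F [-0.2  0.1 -0.4] w 0.0738
spin left 0.005
-> [ 0.6162 -0.308   0.15  ] tool shift mm [-117.   279.5   -3. ]
```

Call:
{"name": "play_rows", "arguments": {"commands": [{"x":-20,"y":16,"z":0,"spin":0.005},{"x":-33,"y":25,"z":0,"spin":0},{"x":-33,"y":25,"z":0,"spin":0},{"x":-33,"y":25,"z":0,"spin":0},{"x":-15,"y":15,"z":0,"spin":0},{"x":0,"y":0,"z":0,"spin":0}]}}

```text
time: 24.45
position: [0.454, -0.2326, 0.1484]
tool_rot: [0.882, 0.47, -0.028, -0.02]
ft_force: [-0.5, 0.0, -0.2]
grip_width: 0.074
```

```bash
python3 g.py .6162,-.308,.15
```

```text
t 24.45 pos [ 0.454  -0.2326  0.1484] yawY -33.94 tilt z [-0.068  0.008 -0.998] q6 -0.05 F [-0.5  0.  -0.2] w 0.074
spin left -0.004
-> [ 0.6162 -0.308   0.15  ] tool shift mm [ 27.6 176.2 -13.3]
```

Call:
{"name": "play_rows", "arguments": {"commands": [{"x":5,"y":30,"z":0,"spin":0},{"x":5,"y":35,"z":0,"spin":0},{"x":5,"y":35,"z":0,"spin":0},{"x":5,"y":35,"z":0,"spin":0},{"x":3,"y":25,"z":0,"spin":0},{"x":0,"y":0,"z":0,"spin":0}]}}

```text
time: 25.05
position: [0.5956, -0.2928, 0.1279]
tool_rot: [0.881, 0.47, -0.033, -0.032]
ft_force: [-0.9, -0.4, -0.1]
grip_width: 0.0739
```

```bash
python3 g.py .6162,-.308,.15; python3 -c "
from rig import robot;print(robot.get_obs()['q'])"
```

```text
t 25.05 pos [ 0.5956 -0.2928  0.1279] yawY -33.88 tilt z [-0.087  0.025 -0.996] q6 -0.01 F [-0.9 -0.4 -0.1] w 0.0739
spin left -0.003
-> [ 0.6162 -0.308   0.15  ] tool shift mm [ -1.8  23.6 -24.2]
[-0.61118486  0.72184054  1.33365831 -0.0321254   1.1721311  -0.00725575]
```

Call:
{"name": "play_rows", "arguments": {"commands": [{"x":0,"y":-45,"z":0,"spin":0},{"x":0,"y":-45,"z":0,"spin":0},{"x":0,"y":-45,"z":0,"spin":0},{"x":0,"y":0,"z":0,"spin":0}]}}

```text
time: 25.45
position: [0.4714, -0.2051, 0.1338]
tool_rot: [0.88, 0.472, -0.037, -0.041]
ft_force: [0.2, -0.3, -0.1]
grip_width: 0.0741
```

```bash
python3 g.py .6162,-.308,.15
```

```text
t 25.45 pos [ 0.4714 -0.2051  0.1338] yawY -33.67 tilt z [-0.105  0.038 -0.994] q6 -0.0 F [ 0.2 -0.3 -0.1] w 0.0741
spin left 0.001
-> [ 0.6162 -0.308   0.15  ] tool shift mm [ -6.3 174.8 -35.1]
```

Call:
{"name": "play_rows", "arguments": {"commands": [{"x":0,"y":12,"z":0,"spin":0},{"x":0,"y":12,"z":0,"spin":0},{"x":0,"y":12,"z":0,"spin":0},{"x":0,"y":12,"z":0,"spin":0},{"x":0,"y":12,"z":0,"spin":0},{"x":0,"y":12,"z":0,"spin":0},{"x":0,"y":12,"z":0,"spin":0},{"x":0,"y":12,"z":0,"spin":0}]}}

```text
time: 26.25
position: [0.5622, -0.2637, 0.1212]
tool_rot: [0.88, 0.472, -0.036, -0.039]
ft_force: [0.6, -0.4, 0.7]
grip_width: 0.0741
```

```bash
python3 g.py .6162,-.308,.15
```

```text
t 26.25 pos [ 0.5622 -0.2637  0.1212] yawY -33.61 tilt z [-0.1    0.035 -0.994] q6 -0.0 F [ 0.6 -0.4  0.7] w 0.0741
spin left 0.002
-> [ 0.6162 -0.308   0.15  ] tool shift mm [ -7.9  66.2 -35.6]
```

Call:
{"name": "play_rows", "arguments": {"commands": [{"x":0,"y":-12,"z":0,"spin":0},{"x":0,"y":-12,"z":0,"spin":0},{"x":0,"y":-12,"z":0,"spin":0},{"x":0,"y":-12,"z":0,"spin":0},{"x":0,"y":-12,"z":0,"spin":0},{"x":0,"y":-12,"z":0,"spin":0},{"x":0,"y":-12,"z":0,"spin":0},{"x":0,"y":-12,"z":0,"spin":0}]}}

```text
time: 27.05
position: [0.4801, -0.2095, 0.1294]
tool_rot: [0.88, 0.472, -0.036, -0.039]
ft_force: [0.4, 0.4, 0.1]
grip_width: 0.0743
```

```bash
python3 g.py
```

```text
t 27.05 pos [ 0.4801 -0.2095  0.1294] yawY -33.66 tilt z [-0.1    0.035 -0.994] q6 -0.0 F [0.4 0.4 0.1] w 0.0743
spin left 0.001
```

Call:
{"name": "play_rows", "arguments": {"commands": [{"x":0,"y":0,"z":0,"spin":0},{"x":0,"y":0,"z":0,"spin":0},{"x":0,"y":0,"z":0,"spin":0},{"x":0,"y":0,"z":0,"spin":0}]}}

```text
time: 27.45
position: [0.4783, -0.208, 0.13]
tool_rot: [0.88, 0.472, -0.036, -0.04]
ft_force: [1.1, -0.4, -1.4]
grip_width: 0.0737
```

```bash
python3 g.py
```

```text
t 27.45 pos [ 0.4783 -0.208   0.13  ] yawY -33.64 tilt z [-0.101  0.036 -0.994] q6 -0.0 F [ 1.1 -0.4 -1.4] w 0.0737
spin left 0.001
```

Call:
{"name": "play_rows", "arguments": {"commands": [{"x":0,"y":0,"z":-17,"spin":0},{"x":0,"y":0,"z":-17,"spin":0},{"x":0,"y":0,"z":-17,"spin":0},{"x":0,"y":0,"z":-17,"spin":0},{"x":0,"y":0,"z":-17,"spin":0},{"x":0,"y":0,"z":-17,"spin":0},{"x":0,"y":0,"z":-17,"spin":0},{"x":0,"y":0,"z":-17,"spin":0}]}}

```text
time: 28.25
position: [0.4939, -0.2145, 0.2667]
tool_rot: [0.88, 0.472, -0.037, -0.042]
ft_force: [-0.3, -0.2, -0.1]
grip_width: 0.0736
```

```bash
python3 g.py
```

```text
t 28.25 pos [ 0.4939 -0.2145  0.2667] yawY -33.71 tilt z [-0.105  0.039 -0.994] q6 -0.01 F [-0.3 -0.2 -0.1] w 0.0736
spin left -0.0
```

Call:
{"name": "play_rows", "arguments": {"commands": [{"x":0,"y":0,"z":45,"spin":0},{"x":0,"y":0,"z":45,"spin":0},{"x":0,"y":0,"z":30,"spin":0}]}}

```text
time: 28.55
position: [0.4909, -0.2165, 0.1532]
tool_rot: [0.881, 0.472, -0.031, -0.03]
ft_force: [-0.2, 0.9, -0.3]
grip_width: 0.0742
```

```bash
python3 g.py
```

```text
t 28.55 pos [ 0.4909 -0.2165  0.1532] yawY -33.69 tilt z [-0.082  0.023 -0.996] q6 -0.0 F [-0.2  0.9 -0.3] w 0.0742
spin left 0.0
```

Fast-down strokes tip the tool back towards vertical and slow-up hardly changes it, so I'll repeat this to cancel the tilt.

Call:
{"name": "play_rows", "arguments": {"commands": [{"x":0,"y":0,"z":-17,"spin":0},{"x":0,"y":0,"z":-17,"spin":0},{"x":0,"y":0,"z":-17,"spin":0},{"x":0,"y":0,"z":-17,"spin":0},{"x":0,"y":0,"z":-17,"spin":0},{"x":0,"y":0,"z":-17,"spin":0},{"x":0,"y":0,"z":-17,"spin":0},{"x":0,"y":0,"z":-17,"spin":0}]}}

```text
time: 29.35
position: [0.5008, -0.2195, 0.2828]
tool_rot: [0.88, 0.471, -0.036, -0.039]
ft_force: [0.3, 0.3, -0.2]
grip_width: 0.0742
```

Call:
{"name": "play_rows", "arguments": {"commands": [{"x":0,"y":0,"z":49,"spin":0},{"x":0,"y":0,"z":49,"spin":0},{"x":0,"y":0,"z":49,"spin":0}]}}

```text
time: 29.65
position: [0.4986, -0.2226, 0.1444]
tool_rot: [0.881, 0.471, -0.028, -0.024]
ft_force: [-1.0, -0.6, 0.0]
grip_width: 0.0743
```

```bash
python3 g.py
```

```text
t 29.65 pos [ 0.4986 -0.2226  0.1444] yawY -33.76 tilt z [-0.071  0.016 -0.997] q6 -0.0 F [-1.  -0.6  0. ] w 0.0743
spin left -0.001
```

Call:
{"name": "play_rows", "arguments": {"commands": [{"x":0,"y":0,"z":-17,"spin":0},{"x":0,"y":0,"z":-17,"spin":0},{"x":0,"y":0,"z":-17,"spin":0},{"x":0,"y":0,"z":-17,"spin":0},{"x":0,"y":0,"z":-17,"spin":0},{"x":0,"y":0,"z":-17,"spin":0},{"x":0,"y":0,"z":-17,"spin":0},{"x":0,"y":0,"z":-17,"spin":0}]}}

```text
time: 30.45
position: [0.5053, -0.2237, 0.2659]
tool_rot: [0.881, 0.471, -0.036, -0.04]
ft_force: [0.3, -0.4, 0.6]
grip_width: 0.0741
```

```bash
python3 g.py
```

```text
t 30.45 pos [ 0.5053 -0.2237  0.2659] yawY -33.85 tilt z [-0.101  0.037 -0.994] q6 -0.01 F [ 0.3 -0.4  0.6] w 0.0741
spin left -0.003
```

Call:
{"name": "play_rows", "arguments": {"commands": [{"x":0,"y":0,"z":49,"spin":0},{"x":0,"y":0,"z":49,"spin":0},{"x":0,"y":0,"z":40,"spin":0},{"x":0,"y":0,"z":0,"spin":0},{"x":0,"y":0,"z":0,"spin":0}]}}

```text
time: 30.95
position: [0.4998, -0.2246, 0.1313]
tool_rot: [0.881, 0.471, -0.031, -0.031]
ft_force: [-0.6, -0.3, 0.1]
grip_width: 0.0741
```

```bash
python3 g.py
```

```text
t 30.95 pos [ 0.4998 -0.2246  0.1313] yawY -33.86 tilt z [-0.085  0.026 -0.996] q6 -0.0 F [-0.6 -0.3  0.1] w 0.0741
spin left -0.003
```

Call:
{"name": "play_rows", "arguments": {"commands": [{"x":0,"y":0,"z":-8,"spin":0},{"x":0,"y":0,"z":-17,"spin":0},{"x":0,"y":0,"z":-17,"spin":0},{"x":0,"y":0,"z":-17,"spin":0},{"x":0,"y":0,"z":-17,"spin":0},{"x":0,"y":0,"z":-17,"spin":0},{"x":0,"y":0,"z":-17,"spin":0},{"x":0,"y":0,"z":-10,"spin":0}]}}

```text
time: 31.75
position: [0.5181, -0.2323, 0.2769]
tool_rot: [0.882, 0.471, -0.024, -0.016]
ft_force: [-0.2, -0.3, -0.4]
grip_width: 0.0738
```

```bash
python3 g.py
```

```text
t 31.75 pos [ 0.5181 -0.2323  0.2769] yawY -33.82 tilt z [-0.057  0.007 -0.998] q6 -0.01 F [-0.2 -0.3 -0.4] w 0.0738
spin left -0.002
```

Call:
{"name": "play_rows", "arguments": {"commands": [{"x":0,"y":0,"z":49,"spin":0},{"x":0,"y":0,"z":49,"spin":0},{"x":0,"y":0,"z":40,"spin":0},{"x":0,"y":0,"z":0,"spin":0},{"x":0,"y":0,"z":0,"spin":0}]}}

```text
time: 32.25
position: [0.5209, -0.2381, 0.1517]
tool_rot: [0.882, 0.471, -0.016, -0.002]
ft_force: [0.1, -0.4, 1.1]
grip_width: 0.0741
```

```bash
python3 g.py
```

```text
t 32.25 pos [ 0.5209 -0.2381  0.1517] yawY -33.77 tilt z [-0.03  -0.012 -0.999] q6 -0.0 F [ 0.1 -0.4  1.1] w 0.0741
spin left -0.001
```

Call:
{"name": "play_rows", "arguments": {"commands": [{"x":0,"y":0,"z":-8,"spin":0},{"x":0,"y":0,"z":-17,"spin":0},{"x":0,"y":0,"z":-17,"spin":0},{"x":0,"y":0,"z":-17,"spin":0}]}}

```text
time: 32.65
position: [0.5258, -0.2391, 0.2217]
tool_rot: [0.882, 0.471, -0.013, 0.003]
ft_force: [0.3, -0.3, 0.4]
grip_width: 0.0736
```

```bash
python3 g.py
```

```text
t 32.65 pos [ 0.5258 -0.2391  0.2217] yawY -33.75 tilt z [-0.021 -0.018 -1.   ] q6 -0.0 F [ 0.3 -0.3  0.4] w 0.0736
spin left -0.001
```

Tilt is down to about 1.6°, mostly out of the jaw plane. From here I'll use gentle rows.

Call:
{"name": "play_rows", "arguments": {"commands": [{"x":0,"y":8,"z":4,"spin":0},{"x":-1,"y":16,"z":10,"spin":0},{"x":-1,"y":18,"z":12,"spin":0},{"x":-1,"y":18,"z":12,"spin":0},{"x":-1,"y":18,"z":12,"spin":0},{"x":-1,"y":18,"z":12,"spin":0},{"x":-1,"y":14,"z":12,"spin":0},{"x":0,"y":5,"z":10,"spin":0}]}}

```text
time: 33.45
position: [0.6325, -0.3197, 0.1575]
tool_rot: [0.881, 0.472, -0.004, 0.021]
ft_force: [1.0, -1.0, -0.4]
grip_width: 0.0741
```

```bash
python3 g.py .6162,-.308,.09 .6162,-.308,.027
```

```text
t 33.45 pos [ 0.6325 -0.3197  0.1575] yawY -33.67 tilt z [ 0.013 -0.041 -0.999] q6 -0.01 F [ 1.  -1.  -0.4] w 0.0741
spin left 0.001
-> [ 0.6162 -0.308   0.09  ] tool shift mm [  2.5 -22.3  66.8]
-> [ 0.6162 -0.308   0.027 ] tool shift mm [ 1.7 -2.1 62.9]
```

Call:
{"name": "play_rows", "arguments": {"commands": [{"x":0,"y":-6,"z":0,"spin":0},{"x":0,"y":-6,"z":0,"spin":0},{"x":0,"y":-5,"z":0,"spin":0},{"x":0,"y":0,"z":0,"spin":0}]}}

```text
time: 33.85
position: [0.6161, -0.3084, 0.1573]
tool_rot: [0.881, 0.472, -0.005, 0.02]
ft_force: [-0.3, 0.6, 1.0]
grip_width: 0.0739
```

```bash
python3 g.py .6162,-.308,.09 .6162,-.308,.027
```

```text
t 33.85 pos [ 0.6161 -0.3084  0.1573] yawY -33.66 tilt z [ 0.011 -0.04  -0.999] q6 -0.01 F [-0.3  0.6  1. ] w 0.0739
spin left 0.001
-> [ 0.6162 -0.308   0.09  ] tool shift mm [ 2.2 -2.2 67.2]
-> [ 0.6162 -0.308   0.027 ] tool shift mm [ 1.7 -2.  62.9]
```

Call:
{"name": "play_rows", "arguments": {"commands": [{"x":1,"y":-1,"z":8,"spin":0},{"x":1,"y":-1,"z":14,"spin":0},{"x":0,"y":0,"z":14,"spin":0},{"x":0,"y":0,"z":14,"spin":0},{"x":0,"y":0,"z":10,"spin":0},{"x":0,"y":0,"z":5,"spin":0},{"x":0,"y":0,"z":0,"spin":0}]}}

```text
time: 34.55
position: [0.6154, -0.3073, 0.0862]
tool_rot: [0.881, 0.472, -0.005, 0.019]
ft_force: [0.4, 0.1, 0.1]
grip_width: 0.0742
```

```bash
python3 g.py .6162,-.308,.027
```

```text
t 34.55 pos [ 0.6154 -0.3073  0.0862] yawY -33.64 tilt z [ 0.01  -0.039 -0.999] q6 -0.01 F [0.4 0.1 0.1] w 0.0742
spin left 0.001
-> [ 0.6162 -0.308   0.027 ] tool shift mm [ 1.4 -0.7 59.2]
```

Call:
{"name": "play_rows", "arguments": {"commands": [{"x":1,"y":-1,"z":8,"spin":0},{"x":0,"y":0,"z":10,"spin":0},{"x":0,"y":0,"z":10,"spin":0},{"x":0,"y":0,"z":10,"spin":0},{"x":0,"y":0,"z":10,"spin":0},{"x":0,"y":0,"z":7,"spin":0},{"x":0,"y":0,"z":4,"spin":0},{"x":0,"y":0,"z":0,"spin":0}]}}

```text
time: 35.35
position: [0.6163, -0.3088, 0.0221]
tool_rot: [0.881, 0.472, -0.005, 0.02]
ft_force: [-0.2, 0.3, 0.0]
grip_width: 0.0735
```

```bash
python3 g.py .6162,-.308,.027
```

```text
t 35.35 pos [ 0.6163 -0.3088  0.0221] yawY -33.64 tilt z [ 0.011 -0.04  -0.999] q6 -0.0 F [-0.2  0.3  0. ] w 0.0735
spin left 0.001
-> [ 0.6162 -0.308   0.027 ] tool shift mm [ 0.5 -0.4 -5. ]
```

Call:
{"name": "play_rows", "arguments": {"commands": [{"x":0,"y":0,"z":-4,"spin":0},{"x":0,"y":0,"z":0,"spin":0},{"x":0,"y":0,"z":0,"spin":0},{"x":0,"y":0,"z":0,"spin":0},{"x":0,"y":0,"z":0,"spin":0},{"x":0,"y":0,"z":0,"spin":0}], "grip": 0.48, "newtons": 20}}

```text
time: 35.95
position: [0.6168, -0.3089, 0.0276]
tool_rot: [0.881, 0.472, -0.004, 0.021]
ft_force: [-0.8, 0.4, -1.1]
grip_width: 0.0528
```

Call:
{"name": "play_rows", "arguments": {"commands": [{"x":0,"y":0,"z":-6,"spin":0},{"x":0,"y":0,"z":-14,"spin":0},{"x":0,"y":0,"z":-20,"spin":0},{"x":0,"y":0,"z":-20,"spin":0},{"x":0,"y":0,"z":-20,"spin":0},{"x":0,"y":0,"z":-20,"spin":0},{"x":0,"y":0,"z":-20,"spin":0},{"x":0,"y":0,"z":-10,"spin":0}]}}

```text
time: 36.75
position: [0.6139, -0.3023, 0.1659]
tool_rot: [0.881, 0.472, -0.005, 0.019]
ft_force: [0.3, 0.1, -1.5]
grip_width: 0.0528
```

```bash
python3 g.py .5227,.1198,.16
```

```text
t 36.75 pos [ 0.6139 -0.3023  0.1659] yawY -33.64 tilt z [ 0.01  -0.039 -0.999] q6 -0.01 F [ 0.3  0.1 -1.5] w 0.0528
spin left 0.001
-> [0.5227 0.1198 0.16  ] tool shift mm [ 300.7 -309.8  -11.3]
```

Call:
{"name": "play_rows", "arguments": {"commands": [{"x":8,"y":-8,"z":0,"spin":0},{"x":16,"y":-16,"z":0,"spin":0},{"x":21,"y":-22,"z":0,"spin":0},{"x":21,"y":-22,"z":0,"spin":0},{"x":21,"y":-22,"z":-1,"spin":0},{"x":21,"y":-22,"z":-1,"spin":0},{"x":21,"y":-22,"z":-1,"spin":0},{"x":21,"y":-22,"z":-1,"spin":0}]}}

```text
time: 37.55
position: [0.5616, -0.0822, 0.1588]
tool_rot: [0.883, 0.469, -0.006, 0.018]
ft_force: [0.1, -1.0, -2.6]
grip_width: 0.0526
```

```bash
python3 g.py .5227,.1198,.16
```

```text
t 37.55 pos [ 0.5616 -0.0822  0.1588] yawY -34.02 tilt z [ 0.006 -0.037 -0.999] q6 0.29 F [ 0.1 -1.  -2.6] w 0.0526
spin left -0.006
-> [0.5227 0.1198 0.16  ] tool shift mm [ 145.4 -145.2   -8.9]
```

Call:
{"name": "play_rows", "arguments": {"commands": [{"x":21,"y":-21,"z":-1,"spin":-0.006},{"x":21,"y":-21,"z":-1,"spin":0},{"x":21,"y":-21,"z":-1,"spin":0},{"x":21,"y":-21,"z":0,"spin":0},{"x":21,"y":-21,"z":0,"spin":0},{"x":16,"y":-16,"z":0,"spin":0},{"x":10,"y":-10,"z":0,"spin":0},{"x":4,"y":-4,"z":0,"spin":0}]}}

```text
time: 38.35
position: [0.5088, 0.1216, 0.1495]
tool_rot: [0.88, 0.474, -0.013, 0.011]
ft_force: [-0.7, -0.7, -2.6]
grip_width: 0.0528
```

```bash
python3 g.py .5227,.1198,.08  .5227,.1198,.0366
```

```text
t 38.35 pos [0.5088 0.1216 0.1495] yawY -33.35 tilt z [-0.012 -0.032 -0.999] q6 0.65 F [-0.7 -0.7 -2.6] w 0.0528
spin left 0.006
-> [0.5227 0.1198 0.08  ] tool shift mm [ 8.5 12.1 69.3]
-> [0.5227 0.1198 0.0366] tool shift mm [ 1.5 -0.3 43.4]
```

Call:
{"name": "play_rows", "arguments": {"commands": [{"x":4,"y":6,"z":5,"spin":0.006},{"x":4,"y":5,"z":12,"spin":0},{"x":0,"y":0,"z":14,"spin":0},{"x":0,"y":0,"z":14,"spin":0},{"x":0,"y":0,"z":10,"spin":0},{"x":0,"y":0,"z":5,"spin":0},{"x":0,"y":0,"z":0,"spin":0}]}}

```text
time: 39.05
position: [0.5248, 0.1169, 0.0824]
tool_rot: [0.883, 0.47, -0.013, 0.012]
ft_force: [1.3, -0.2, -2.2]
grip_width: 0.0529
```

```bash
python3 g.py .5227,.1198,.0366;python3 - <<'E'
from rig import cams
import cv2
p=cams.camera("scene");cv2.imwrite("pics/s5.png",cv2.resize(p["img"][100:280,150:350,::-1],None,fx=3,fy=3))
E
```

```text
t 39.05 pos [0.5248 0.1169 0.0824] yawY -33.93 tilt z [-0.013 -0.033 -0.999] q6 0.66 F [ 1.3 -0.2 -2.2] w 0.0529
spin left -0.004
-> [0.5227 0.1198 0.0366] tool shift mm [ 2.8 -3.7 45.7]
```

View pics/s5.png

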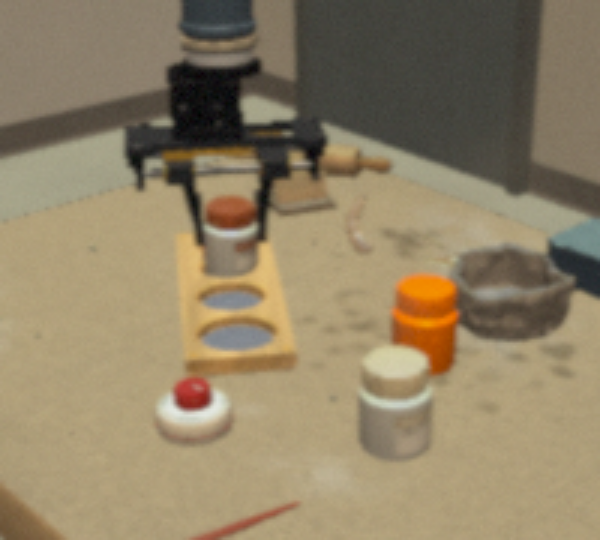

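The medium jar hangs upright over its well, clear of the small jar. Descending.

Call:
{"name": "play_rows", "arguments": {"commands": [{"x":2,"y":-3,"z":6,"spin":0},{"x":0,"y":0,"z":9,"spin":0},{"x":0,"y":0,"z":9,"spin":0},{"x":0,"y":0,"z":7,"spin":0},{"x":0,"y":0,"z":5,"spin":0},{"x":0,"y":0,"z":2,"spin":0},{"x":0,"y":0,"z":0,"spin":0}]}}

```text
time: 39.8
position: [0.5244, 0.1194, 0.0426]
tool_rot: [0.882, 0.47, -0.012, 0.013]
ft_force: [-0.4, 0.3, -1.0]
grip_width: 0.0531
```

```bash
python3 g.py .5227,.1198,.0366
```

```text
t 39.8 pos [0.5244 0.1194 0.0426] yawY -33.91 tilt z [-0.009 -0.033 -0.999] q6 0.67 F [-0.4  0.3 -1. ] w 0.0531
spin left -0.004
-> [0.5227 0.1198 0.0366] tool shift mm [-0.4 -1.7  6. ]
```

Call:
{"name": "play_rows", "arguments": {"commands": [{"x":0,"y":-1,"z":2,"spin":0},{"x":0,"y":0,"z":2,"spin":0},{"x":0,"y":0,"z":1,"spin":0},{"x":0,"y":0,"z":1,"spin":0}]}}

```text
time: 40.2
position: [0.5241, 0.1198, 0.0368]
tool_rot: [0.882, 0.47, -0.011, 0.013]
ft_force: [-1.2, 0.2, -1.1]
grip_width: 0.0529
```

Call:
{"name": "play_rows", "arguments": {"commands": [{"x":0,"y":0,"z":1,"spin":0},{"x":0,"y":0,"z":1,"spin":0}]}}

```text
time: 40.4
position: [0.5241, 0.1198, 0.0366]
tool_rot: [0.882, 0.47, -0.011, 0.013]
ft_force: [-1.4, 0.2, 7.5]
grip_width: 0.0525
```

Call:
{"name": "play_rows", "arguments": {"commands": [{"x":0,"y":0,"z":0,"spin":0},{"x":0,"y":0,"z":0,"spin":0},{"x":0,"y":0,"z":0,"spin":0},{"x":0,"y":0,"z":0,"spin":0}], "grip": 0.82}}

```text
time: 40.8
position: [0.5253, 0.1199, 0.0377]
tool_rot: [0.882, 0.47, -0.009, 0.014]
ft_force: [0.6, -0.3, -0.1]
grip_width: 0.0701
```

Call:
{"name": "play_rows", "arguments": {"commands": [{"x":0,"y":0,"z":-6,"spin":0},{"x":0,"y":0,"z":-14,"spin":0},{"x":0,"y":0,"z":-20,"spin":0},{"x":0,"y":0,"z":-20,"spin":0},{"x":0,"y":0,"z":-20,"spin":0},{"x":0,"y":0,"z":-20,"spin":0},{"x":0,"y":0,"z":-18,"spin":0},{"x":0,"y":0,"z":-8,"spin":0}]}}

```text
time: 41.6
position: [0.5247, 0.1241, 0.1685]
tool_rot: [0.883, 0.47, -0.011, 0.013]
ft_force: [-0.5, 0.4, -0.5]
grip_width: 0.0714
```

```bash
python3 g.py .477,-.166,.16; python3 - <<'E'
from rig import cams
import cv2
p=cams.camera("scene");cv2.imwrite("pics/s6.png",cv2.resize(p["img"][100:280,150:350,::-1],None,fx=3,fy=3))
E
```

```text
t 41.6 pos [0.5247 0.1241 0.1685] yawY -33.91 tilt z [-0.007 -0.033 -0.999] q6 0.66 F [-0.5  0.4 -0.5] w 0.0714
spin left -0.004
-> [ 0.477 -0.166  0.16 ] tool shift mm [-266.9  122.2   18.5]
```

View pics/s6.png

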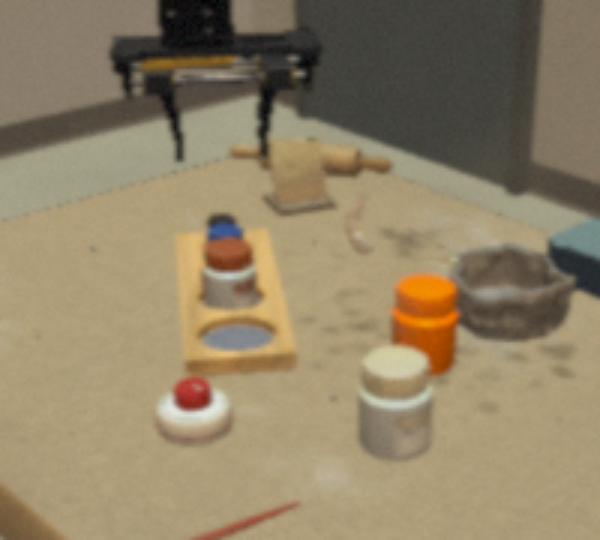

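The medium jar is seated upright (crop (230,270)). Last is the large cream-lidded jar.

Call:
{"name": "play_rows", "arguments": {"commands": [{"x":-9,"y":4,"z":0,"spin":0},{"x":-18,"y":8,"z":0,"spin":0},{"x":-24,"y":11,"z":0,"spin":0},{"x":-24,"y":11,"z":0,"spin":0},{"x":-24,"y":11,"z":0,"spin":0},{"x":-24,"y":11,"z":0,"spin":0},{"x":-24,"y":11,"z":0,"spin":0},{"x":-24,"y":11,"z":0,"spin":0}], "grip": 0.96}}

```text
time: 42.45
position: [0.4876, -0.0679, 0.169]
tool_rot: [0.881, 0.473, -0.016, 0.009]
ft_force: [0.5, -0.0, -0.9]
grip_width: 0.0838
```

```bash
python3 g.py .477,-.166,.14
```

```text
t 42.45 pos [ 0.4876 -0.0679  0.169 ] yawY -33.54 tilt z [-0.02  -0.031 -0.999] q6 0.27 F [ 0.5 -0.  -0.9] w 0.0838
spin left 0.003
-> [ 0.477 -0.166  0.14 ] tool shift mm [-86.5  45.4  32.2]
```

Call:
{"name": "play_rows", "arguments": {"commands": [{"x":-22,"y":12,"z":0,"spin":0},{"x":-22,"y":12,"z":0,"spin":0},{"x":-18,"y":10,"z":0,"spin":0},{"x":-12,"y":6,"z":4,"spin":0},{"x":-5,"y":3,"z":6,"spin":0},{"x":0,"y":0,"z":4,"spin":0},{"x":0,"y":0,"z":0,"spin":0}]}}

```text
time: 43.15
position: [0.4719, -0.165, 0.1506]
tool_rot: [0.882, 0.47, -0.02, 0.004]
ft_force: [-0.8, -0.3, -0.3]
grip_width: 0.0833
```

```bash
python3 g.py .477,-.166,.1 .477,-.166,.036
```

```text
t 43.15 pos [ 0.4719 -0.165   0.1506] yawY -33.95 tilt z [-0.033 -0.026 -0.999] q6 0.09 F [-0.8 -0.3 -0.3] w 0.0833
spin left -0.004
-> [ 0.477 -0.166  0.1  ] tool shift mm [ 4.   5.5 50.4]
-> [ 0.477 -0.166  0.036] tool shift mm [ 2.5  0.8 63.9]
```

Call:
{"name": "play_rows", "arguments": {"commands": [{"x":3,"y":4,"z":4,"spin":-0.004},{"x":1,"y":2,"z":10,"spin":0},{"x":0,"y":0,"z":12,"spin":0},{"x":0,"y":0,"z":12,"spin":0},{"x":0,"y":0,"z":6,"spin":0},{"x":0,"y":0,"z":0,"spin":0}]}}

```text
time: 43.75
position: [0.4793, -0.1619, 0.1026]
tool_rot: [0.88, 0.475, -0.02, 0.003]
ft_force: [0.3, 0.1, 0.7]
grip_width: 0.0836
```

```bash
python3 g.py .477,-.166,.036;python3 - <<'E'
from rig import cams
import cv2
p=cams.camera("scene");cv2.imwrite("pics/s7.png",cv2.resize(p["img"][150:290,190:370,::-1],None,fx=3,fy=3))
E
```

```text
t 43.75 pos [ 0.4793 -0.1619  0.1026] yawY -33.31 tilt z [-0.033 -0.025 -0.999] q6 0.1 F [0.3 0.1 0.7] w 0.0836
spin left 0.007
-> [ 0.477 -0.166  0.036] tool shift mm [-2.1  1.3 66.7]
```

View pics/s7.png

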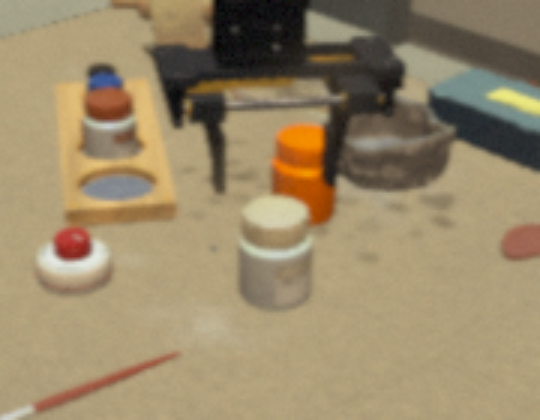

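Call:
{"name": "play_rows", "arguments": {"commands": [{"x":-2,"y":1,"z":6,"spin":0.007},{"x":0,"y":0,"z":8,"spin":0},{"x":0,"y":0,"z":6,"spin":0},{"x":0,"y":0,"z":2,"spin":0}]}}

```text
time: 44.2
position: [0.4797, -0.1653, 0.0805]
tool_rot: [0.882, 0.472, -0.019, 0.005]
ft_force: [0.5, -0.9, 0.3]
grip_width: 0.0835
```

```bash
python3 g.py .477,-.166,.036
```

```text
t 44.2 pos [ 0.4797 -0.1653  0.0805] yawY -33.72 tilt z [-0.029 -0.027 -0.999] q6 0.1 F [ 0.5 -0.9  0.3] w 0.0835
spin left -0.0
-> [ 0.477 -0.166  0.036] tool shift mm [-0.3 -1.4 44.6]
```

Call:
{"name": "play_rows", "arguments": {"commands": [{"x":0,"y":-1,"z":6,"spin":0},{"x":0,"y":0,"z":9,"spin":0},{"x":0,"y":0,"z":9,"spin":0},{"x":0,"y":0,"z":9,"spin":0},{"x":0,"y":0,"z":6,"spin":0},{"x":0,"y":0,"z":3,"spin":0},{"x":0,"y":0,"z":0,"spin":0}]}}

```text
time: 44.9
position: [0.477, -0.1659, 0.0339]
tool_rot: [0.882, 0.471, -0.02, 0.004]
ft_force: [0.6, -0.3, -0.3]
grip_width: 0.0832
```

```bash
python3 g.py .477,-.166,.036
```

```text
t 44.9 pos [ 0.477  -0.1659  0.0339] yawY -33.75 tilt z [-0.031 -0.026 -0.999] q6 0.11 F [ 0.6 -0.3 -0.3] w 0.0832
spin left -0.001
-> [ 0.477 -0.166  0.036] tool shift mm [-0.1 -0.  -2.1]
```

Call:
{"name": "play_rows", "arguments": {"commands": [{"x":0,"y":0,"z":-1,"spin":0},{"x":0,"y":0,"z":0,"spin":0},{"x":0,"y":0,"z":0,"spin":0},{"x":0,"y":0,"z":0,"spin":0},{"x":0,"y":0,"z":0,"spin":0},{"x":0,"y":0,"z":0,"spin":0}], "grip": 0.58, "newtons": 25}}

```text
time: 45.5
position: [0.4776, -0.166, 0.0357]
tool_rot: [0.882, 0.471, -0.019, 0.005]
ft_force: [0.2, 0.6, -1.7]
grip_width: 0.0604
```

Call:
{"name": "play_rows", "arguments": {"commands": [{"x":0,"y":0,"z":-6,"spin":0},{"x":0,"y":0,"z":-14,"spin":0},{"x":0,"y":0,"z":-20,"spin":0},{"x":0,"y":0,"z":-20,"spin":0},{"x":0,"y":0,"z":-20,"spin":0},{"x":0,"y":0,"z":-20,"spin":0},{"x":0,"y":0,"z":-14,"spin":0},{"x":0,"y":0,"z":-6,"spin":0}]}}

```text
time: 46.3
position: [0.4773, -0.1603, 0.1587]
tool_rot: [0.882, 0.471, -0.022, -0.0]
ft_force: [1.0, 0.2, -3.3]
grip_width: 0.06
```

```bash
python3 g.py .4779,.0521,.16
```

```text
t 46.3 pos [ 0.4773 -0.1603  0.1587] yawY -33.76 tilt z [-0.039 -0.02  -0.999] q6 0.09 F [ 1.   0.2 -3.3] w 0.06
spin left -0.001
-> [0.4779 0.0521 0.16  ] tool shift mm [ 176.8 -117.5   -5.6]
```

Call:
{"name": "play_rows", "arguments": {"commands": [{"x":8,"y":-5,"z":0,"spin":0},{"x":15,"y":-10,"z":0,"spin":0},{"x":21,"y":-14,"z":0,"spin":0},{"x":21,"y":-14,"z":-1,"spin":0},{"x":21,"y":-14,"z":-1,"spin":0},{"x":21,"y":-14,"z":0,"spin":0},{"x":21,"y":-13,"z":0,"spin":0},{"x":16,"y":-11,"z":0,"spin":0}]}}

```text
time: 47.1
position: [0.473, 0.0211, 0.1522]
tool_rot: [0.883, 0.468, -0.026, -0.005]
ft_force: [0.5, 0.4, -3.5]
grip_width: 0.0602
```

```bash
python3 g.py .4779,.0521,.15
```

```text
t 47.1 pos [0.473  0.0211 0.1522] yawY -34.15 tilt z [-0.05  -0.016 -0.999] q6 0.44 F [ 0.5  0.4 -3.5] w 0.0602
spin left -0.008
-> [0.4779 0.0521 0.15  ] tool shift mm [ 28.5 -13.3   1.4]
```

Call:
{"name": "play_rows", "arguments": {"commands": [{"x":14,"y":-6,"z":0,"spin":-0.008},{"x":10,"y":-5,"z":4,"spin":0},{"x":3,"y":-2,"z":8,"spin":0},{"x":0,"y":0,"z":10,"spin":0},{"x":0,"y":0,"z":8,"spin":0},{"x":0,"y":0,"z":4,"spin":0},{"x":0,"y":0,"z":0,"spin":0}]}}

```text
time: 47.8
position: [0.4697, 0.0547, 0.1104]
tool_rot: [0.88, 0.473, -0.031, -0.008]
ft_force: [-0.1, 0.0, -3.8]
grip_width: 0.0603
```

```bash
python3 g.py .4779,.0521,.085 .4779,.0521,.0447
```

```text
t 47.8 pos [0.4697 0.0547 0.1104] yawY -33.53 tilt z [-0.062 -0.015 -0.998] q6 0.5 F [-0.1  0.  -3.8] w 0.0603
spin left 0.003
-> [0.4779 0.0521 0.085 ] tool shift mm [ 3.6  9.4 24.8]
-> [0.4779 0.0521 0.0447] tool shift mm [ 1.9  1.7 40.2]
```

Tilt has grown to 3.6°. I'll do one corrective stroke well above everything before placing.

Call:
{"name": "play_rows", "arguments": {"commands": [{"x":1,"y":2,"z":-8,"spin":0},{"x":1,"y":2,"z":-17,"spin":0},{"x":1,"y":2,"z":-17,"spin":0},{"x":0,"y":1,"z":-17,"spin":0},{"x":0,"y":1,"z":-17,"spin":0},{"x":0,"y":0,"z":-17,"spin":0},{"x":0,"y":0,"z":-17,"spin":0},{"x":0,"y":0,"z":-10,"spin":0}]}}

```text
time: 48.6
position: [0.4876, 0.0511, 0.2384]
tool_rot: [0.882, 0.471, -0.029, -0.007]
ft_force: [0.4, -0.0, -3.5]
grip_width: 0.0599
```

```bash
python3 g.py .4779,.0521,.12
```

```text
t 48.6 pos [0.4876 0.0511 0.2384] yawY -33.87 tilt z [-0.058 -0.015 -0.998] q6 0.49 F [ 0.4 -0.  -3.5] w 0.0599
spin left -0.003
-> [0.4779 0.0521 0.12  ] tool shift mm [  0.7  -3.9 118.7]
```

Call:
{"name": "play_rows", "arguments": {"commands": [{"x":0,"y":0,"z":20,"spin":0},{"x":0,"y":0,"z":40,"spin":0},{"x":0,"y":0,"z":35,"spin":0},{"x":0,"y":0,"z":0,"spin":0},{"x":0,"y":0,"z":0,"spin":0}]}}

```text
time: 49.1
position: [0.4885, 0.048, 0.1484]
tool_rot: [0.882, 0.47, -0.022, -0.002]
ft_force: [0.1, -0.6, -3.2]
grip_width: 0.0606
```

```bash
python3 g.py .4779,.0521,.12
```

```text
t 49.1 pos [0.4885 0.048  0.1484] yawY -33.95 tilt z [-0.041 -0.017 -0.999] q6 0.49 F [ 0.1 -0.6 -3.2] w 0.0606
spin left -0.004
-> [0.4779 0.0521 0.12  ] tool shift mm [ -1.5 -10.3  28.7]
```

One more.

Call:
{"name": "play_rows", "arguments": {"commands": [{"x":0,"y":-1,"z":-8,"spin":0},{"x":0,"y":-1,"z":-17,"spin":0},{"x":0,"y":-2,"z":-17,"spin":0},{"x":0,"y":-2,"z":-17,"spin":0},{"x":0,"y":-2,"z":-17,"spin":0},{"x":0,"y":-1,"z":-10,"spin":0},{"x":0,"y":0,"z":-5,"spin":0},{"x":0,"y":0,"z":0,"spin":0}]}}

```text
time: 49.9
position: [0.4896, 0.0547, 0.2582]
tool_rot: [0.883, 0.47, -0.013, 0.004]
ft_force: [0.0, -0.3, -3.1]
grip_width: 0.06
```

```bash
python3 g.py .4779,.0521,.12
```

```text
t 49.9 pos [0.4896 0.0547 0.2582] yawY -33.93 tilt z [-0.019 -0.019 -1.   ] q6 0.5 F [ 0.  -0.3 -3.1] w 0.06
spin left -0.004
-> [0.4779 0.0521 0.12  ] tool shift mm [ -5.1  -7.6 138.5]
```

Call:
{"name": "play_rows", "arguments": {"commands": [{"x":0,"y":0,"z":20,"spin":0},{"x":0,"y":0,"z":42,"spin":0},{"x":0,"y":0,"z":42,"spin":0},{"x":0,"y":0,"z":0,"spin":0},{"x":0,"y":0,"z":0,"spin":0}]}}

```text
time: 50.4
position: [0.4902, 0.0523, 0.1534]
tool_rot: [0.883, 0.47, -0.011, 0.005]
ft_force: [1.3, -0.2, -3.0]
grip_width: 0.0603
```

```bash
python3 g.py .4779,.0521,.09;python3 - <<'E'
from rig import cams
import cv2
p=cams.camera("scene");cv2.imwrite("pics/s8.png",cv2.resize(p["img"][100:280,150:350,::-1],None,fx=3,fy=3))
E
```

```text
t 50.4 pos [0.4902 0.0523 0.1534] yawY -33.93 tilt z [-0.014 -0.019 -1.   ] q6 0.5 F [ 1.3 -0.2 -3. ] w 0.0603
spin left -0.004
-> [0.4779 0.0521 0.09  ] tool shift mm [ -5.5 -10.   63.5]
```

View pics/s8.png

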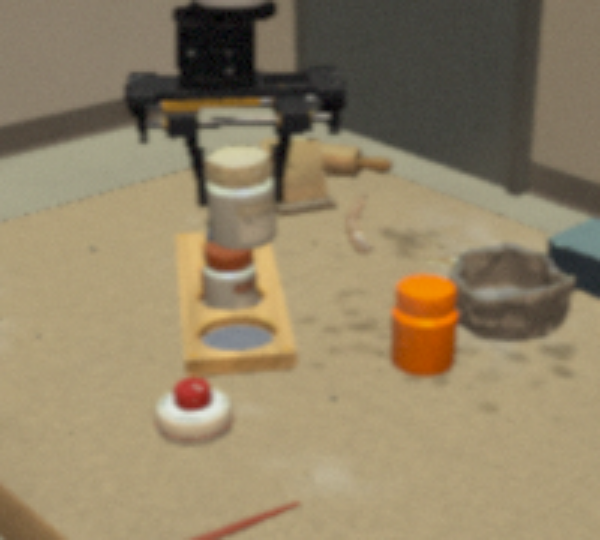

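Call:
{"name": "play_rows", "arguments": {"commands": [{"x":-2,"y":-4,"z":4,"spin":0},{"x":-2,"y":-4,"z":10,"spin":0},{"x":-1,"y":-1,"z":12,"spin":0},{"x":0,"y":0,"z":12,"spin":0},{"x":0,"y":0,"z":10,"spin":0},{"x":0,"y":0,"z":6,"spin":0},{"x":0,"y":0,"z":2,"spin":0},{"x":0,"y":0,"z":0,"spin":0}]}}

```text
time: 51.25
position: [0.4863, 0.0517, 0.1058]
tool_rot: [0.882, 0.47, -0.001, 0.012]
ft_force: [0.4, -0.3, -4.0]
grip_width: 0.0603
```

```bash
python3 g.py .4779,.0521,.0447
```

```text
t 51.25 pos [0.4863 0.0517 0.1058] yawY -33.88 tilt z [ 0.009 -0.022 -1.   ] q6 0.51 F [ 0.4 -0.3 -4. ] w 0.0603
spin left -0.003
-> [0.4779 0.0521 0.0447] tool shift mm [-3.6 -8.4 61. ]
```

Call:
{"name": "play_rows", "arguments": {"commands": [{"x":-2,"y":-4,"z":4,"spin":0},{"x":-1,"y":-4,"z":7,"spin":0},{"x":0,"y":0,"z":7,"spin":0},{"x":0,"y":0,"z":4,"spin":0},{"x":0,"y":0,"z":0,"spin":0}]}}

```text
time: 51.75
position: [0.478, 0.0534, 0.0827]
tool_rot: [0.882, 0.47, -0.001, 0.012]
ft_force: [0.5, -0.1, -4.2]
grip_width: 0.0607
```

```bash
python3 g.py .4779,.0521,.0447;python3 - <<'E'
from rig import cams
import cv2
p=cams.camera("scene");cv2.imwrite("pics/s9.png",cv2.resize(p["img"][120:260,180:320,::-1],None,fx=4,fy=4))
E
```

```text
t 51.75 pos [0.478  0.0534 0.0827] yawY -33.87 tilt z [ 0.01  -0.022 -1.   ] q6 0.51 F [ 0.5 -0.1 -4.2] w 0.0607
spin left -0.003
-> [0.4779 0.0521 0.0447] tool shift mm [-0.7 -0.1 38. ]
```

View pics/s9.png

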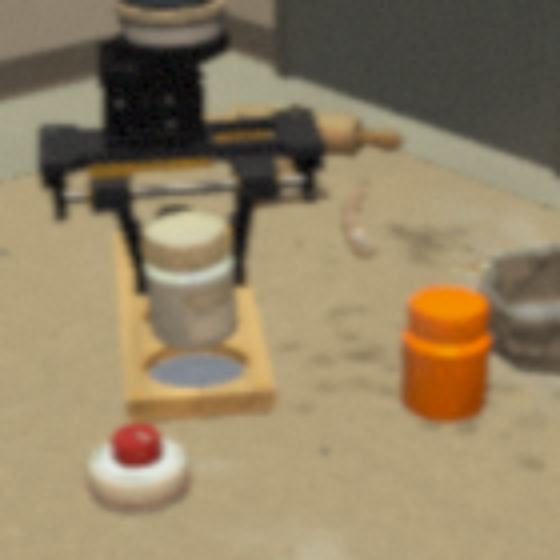

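The jar leans about 2°, which the well clearance allows. Lowering gently.

Call:
{"name": "play_rows", "arguments": {"commands": [{"x":0,"y":-1,"z":6,"spin":0},{"x":0,"y":0,"z":8,"spin":0},{"x":0,"y":0,"z":8,"spin":0},{"x":0,"y":0,"z":5,"spin":0},{"x":0,"y":0,"z":2,"spin":0},{"x":0,"y":0,"z":0,"spin":0}]}}

```text
time: 52.4
position: [0.4785, 0.0531, 0.0511]
tool_rot: [0.882, 0.47, -0.0, 0.012]
ft_force: [-0.3, 0.5, -3.9]
grip_width: 0.0601
```

```bash
python3 g.py .4779,.0521,.0447
```

```text
t 52.4 pos [0.4785 0.0531 0.0511] yawY -33.88 tilt z [ 0.011 -0.022 -1.   ] q6 0.52 F [-0.3  0.5 -3.9] w 0.0601
spin left -0.003
-> [0.4779 0.0521 0.0447] tool shift mm [-1.1 -0.1  6.4]
```

Call:
{"name": "play_rows", "arguments": {"commands": [{"x":-1,"y":0,"z":2,"spin":0},{"x":0,"y":0,"z":2,"spin":0},{"x":0,"y":0,"z":1,"spin":0}]}}

```text
time: 52.7
position: [0.4784, 0.052, 0.0461]
tool_rot: [0.882, 0.47, 0.0, 0.013]
ft_force: [-0.1, -0.2, -4.3]
grip_width: 0.0605
```

Call:
{"name": "play_rows", "arguments": {"commands": [{"x":0,"y":0,"z":1,"spin":0},{"x":0,"y":0,"z":1,"spin":0}]}}

```text
time: 52.9
position: [0.4789, 0.0525, 0.0453]
tool_rot: [0.883, 0.47, 0.001, 0.013]
ft_force: [-1.0, 2.6, 9.8]
grip_width: 0.0601
```

Call:
{"name": "play_rows", "arguments": {"commands": [{"x":0,"y":0,"z":0,"spin":0},{"x":0,"y":0,"z":1,"spin":0},{"x":0,"y":0,"z":0,"spin":0}], "newtons": 4}}

```text
time: 53.2
position: [0.4797, 0.0525, 0.0451]
tool_rot: [0.883, 0.47, 0.002, 0.013]
ft_force: [-0.4, -0.5, -3.4]
grip_width: 0.0609
```

Call:
{"name": "play_rows", "arguments": {"commands": [{"x":0,"y":0,"z":0,"spin":0},{"x":0,"y":0,"z":0,"spin":0},{"x":0,"y":0,"z":0,"spin":0},{"x":0,"y":0,"z":0,"spin":0}], "grip": 0.9}}

```text
time: 53.6
position: [0.4807, 0.0521, 0.0454]
tool_rot: [0.883, 0.47, 0.003, 0.014]
ft_force: [-0.3, 0.9, -1.4]
grip_width: 0.0772
```

```bash
python3 g.py .4779,.0521,.0447;python3 - <<'E'
from rig import cams
import cv2
p=cams.camera("scene");cv2.imwrite("pics/s10.png",cv2.resize(p["img"][120:260,180:320,::-1],None,fx=4,fy=4))
E
```

```text
t 53.6 pos [0.4807 0.0521 0.0454] yawY -33.93 tilt z [ 0.018 -0.022 -1.   ] q6 0.52 F [-0.3  0.9 -1.4] w 0.0772
spin left -0.004
-> [0.4779 0.0521 0.0447] tool shift mm [-1.6 -2.3  0.7]
```

View pics/s10.png

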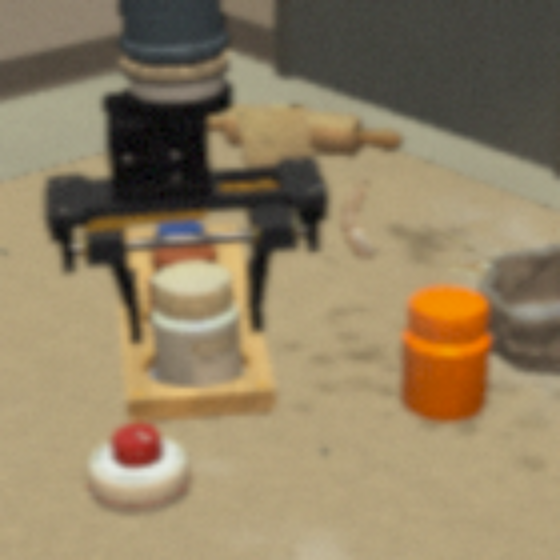

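The jar stands upright in the well. Centring the open fingers, then lifting away.

Call:
{"name": "play_rows", "arguments": {"commands": [{"x":0,"y":-2,"z":0,"spin":0},{"x":0,"y":0,"z":-6,"spin":0},{"x":0,"y":0,"z":-14,"spin":0},{"x":0,"y":0,"z":-20,"spin":0},{"x":0,"y":0,"z":-20,"spin":0},{"x":0,"y":0,"z":-25,"spin":0},{"x":0,"y":0,"z":-25,"spin":0},{"x":0,"y":0,"z":-20,"spin":0}]}}

```text
time: 54.45
position: [0.4733, 0.0568, 0.1791]
tool_rot: [0.883, 0.47, -0.001, 0.012]
ft_force: [0.7, -0.0, 0.2]
grip_width: 0.0784
```

Call:
{"name": "play_rows", "arguments": {"commands": [{"x":-25,"y":10,"z":-10,"spin":0},{"x":-30,"y":20,"z":-10,"spin":0},{"x":-30,"y":25,"z":0,"spin":0},{"x":-35,"y":25,"z":0,"spin":0},{"x":-35,"y":25,"z":0,"spin":0},{"x":-35,"y":25,"z":0,"spin":0},{"x":-35,"y":25,"z":0,"spin":0},{"x":-30,"y":20,"z":0,"spin":0}]}}

```text
time: 55.25
position: [0.4773, -0.2573, 0.2151]
tool_rot: [0.88, 0.475, 0.004, 0.015]
ft_force: [0.1, -0.8, -0.5]
grip_width: 0.0786
```

```bash
python3 g.py;python3 - <<'E'
from rig import cams
from h import *
p=cams.camera("scene");cv2.imwrite("pics/s11.png",cv2.resize(p["img"][130:290,180:360,::-1],None,fx=4,fy=3.6))
p=cams.camera("top");r0,c0,k=120,110,4
im=cv2.resize(p["img"][r0:r0+150,c0:c0+190,::-1],None,fx=k,fy=k,interpolation=cv2.INTER_CUBIC)
W=dict(tiny=(.5942,.2264),small=(.5613,.1773),medium=(.5227,.1198),large=(.4779,.0521))
for j,(x,y) in W.items():
    h,b,rl,rb=JARS[j][:4]
    for z,r,c in((h+.009,rl,(0,0,255)),(b+.009,rb,(255,0,255))):
        q=((proj(p,circ(x,y,z,r))-[c0,r0]+.5)*k*8).astype(np.int32);cv2.polylines(im,[q],True,c,1,cv2.LINE_AA,3)
cv2.imwrite("pics/t11.png",im)
E
```

```text
t 55.25 pos [ 0.4773 -0.2573  0.2151] yawY -33.28 tilt z [ 0.022 -0.023 -0.999] q6 -0.11 F [ 0.1 -0.8 -0.5] w 0.0786
spin left 0.007
```

View pics/s11.png

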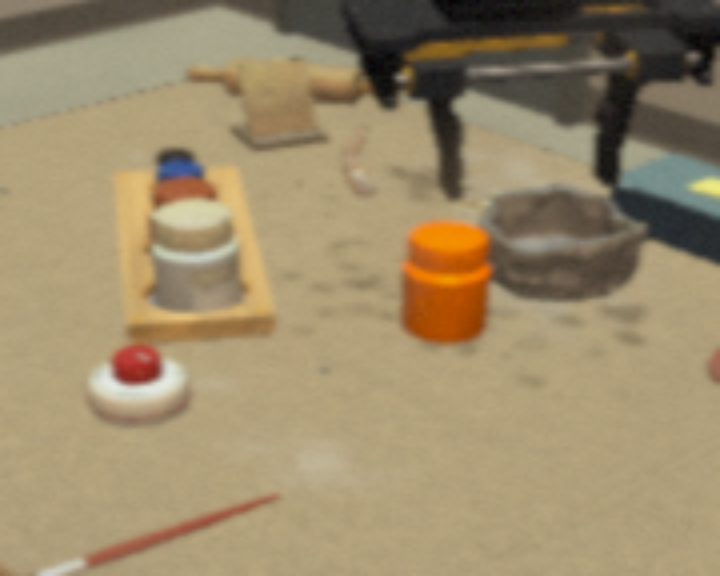

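View pics/t11.png

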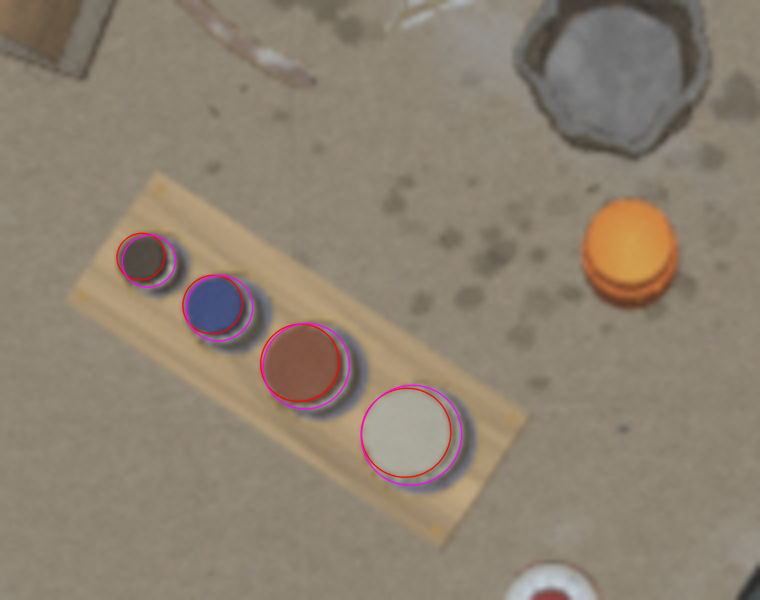

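All four lids line up with the predictions for jars seated on the well floors. The scene view shows them upright, and the bowl, timer and orange jar haven't moved. Handing in.

```bash
python3 - <<'E'
from rig import robot
print(robot.hand_in())
E
```

```text
the job is handed in; nothing more can be done
None
```

All four jars are back in the block, in order from the black-lidded sample pot at the narrow end through blue and rust to the large cream-lidded jar at the wide end. I handed the job in at about 55 s of the 109 s allowed.

- **Placing:** I lowered each jar until the wrist force showed the well floor, about 7–14 N, and only then opened the fingers. Each touched down within about 1 mm of the height expected for a jar standing on the floor of its well.
- **Last checks:** In the top view, all four lids line up with where jars seated on the well floors should appear. The final scene view shows the large jar upright. The other three were partly hidden behind it, but each looked upright right after it was placed. The bowl, timer and orange look-alike showed no shift, judged by eye. The turquoise and green-lidded jars were not in those last pictures.
- **What went less well:** Fast moves tipped the tool, at worst about 6° with the gripper empty. I brought it back with corrective strokes before picking up the medium jar and before setting down the large one. The large jar leaned about 2° as it touched down and stood upright on release.

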